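# Tighten the recessed bracket bolt of a market-stall display with a hex key

### The job

The bolt in the sloping bracket block of the cedar display has worked loose. Take the large hex key out of its stand, feel it into the hex socket at the bottom of the bore, tighten the bolt clockwise all the way to its stop (most of a full turn, so you will have to let go and take a fresh grip as you go), then hang the key back upright in the stand it came from. Leave the small key and the loose goods around where they are.

Things in the scene. Friction and masses are not known exactly. Their poses are not given: they have to be found in the camera images.
- key_head (a point): Large hex key (102 mm long, about 200 g), centre of its olive-wood head: square, 28 x 28 mm, 26 mm tall, flat sides square to own x and y. Own z runs from tip to head. Below the head: round neck 16 mm in diameter and 16 mm long, round flange 40 mm in diameter and 5 mm thick, hex shaft. It starts hanging upright in its stand at any yaw. Left in the socket it stays, leaning up to 5 degrees.
- key_tip (a point): Centre of the end face of the large key's steel hex shaft, 89 mm from the head's centre; same axes as key_head. Shaft: 17 mm across flats, corners on own +x and -x, 55 mm long below the flange, end bevelled over 3.3 mm.
- stand_hole (a point): The large key's pine stand: fixed block 72 x 72 mm, 75 mm tall, with a round 30 mm hole down through it. Point: centre of the hole's mouth on top; z up. A hung key's flange lies on the top: its tip is 55 mm below and its head's centre 34 mm above this point. Both stands look the same; the large key's holds the key with the larger head.
- socket (a point): Steel bolt with a hex socket in a 37 mm round bore of the display's sloping block; the axis leans 35 degrees from vertical. Point: on the axis at the socket's mouth (the bolt's rim), 5 mm below the block's face. Own z points out along the axis, own x at a corner of the hexagon. Socket 18.5 mm across flats, mouth bevelled over 2.5 mm, 22 mm deep. Turns with the bolt.
- bolt (a joint): Turn of the bolt in rad; grows as it is tightened (clockwise seen from outside, looking into the socket). It starts between 0 and 0.7 and has a hard stop at 4.71. It resists with about 0.12 N m and stays where it is left.
- bore (a point): Centre of the bore's mouth on the sloping block (110 mm up the slope, 150 mm wide) at the front of the fixed cedar display (300 x 300 mm). Own axes: z up, -x out of the display's front, where the slope faces. It lies 70 mm in front of the display's centre, 82 mm up. Behind it: box 110 mm tall, lid propped open up to 265 mm high, thin brass stay at the +y end.
- small_key_head (a point): Small hex key, centre of its head: the same form as the large one but a 10 mm hex and a head of 18 x 18 mm, 26 mm tall; too thin for the socket. It hangs in the other stand and is to be left alone.
- small_stand_hole (a point): Mouth of the hole of the small key's stand: the same fixed block, 72 x 72 x 75 mm.
- cups_mid (a point): Three nested olive-wood counting cups, 76 mm in diameter, 76 mm tall over all; half-way up.
- bangle_mid (a point): Carved mvule-wood bangle lying flat, 86 mm in diameter, 20 mm tall; centre.
- tin_mid (a point): Red tin pencil box, 67 (own x) x 182 (own y) x 30 mm tall; centre.
- pot_mid (a point): Closed clay pot, 72 mm in diameter, 64 mm tall; half-way up.
Mind the look-alikes: they are no part of the job. What is shaped like the part that bears stand_hole but blue is not meant. What is shaped like the part that bears key_head but purple is not meant.

How it is judged:
On the way, in this order (a step that is already met when the one before it is completed fails the run):
1. the large key is in the bolt's socket, before the bolt has been tightened (z of key_tip in the frame of socket below -0.012 m and x of key_tip in the frame of socket between -0.005 and 0.005 m and y of key_tip in the frame of socket between -0.005 and 0.005 m and angle between the z axis of key_tip and the z axis of socket, either way round below 0.2 rad and value of joint bolt below 2.5 rad), for 0.1 s.
2. the bolt is tightened to its stop with the large key in the socket (z of key_tip in the frame of socket below -0.012 m and x of key_tip in the frame of socket between -0.005 and 0.005 m and y of key_tip in the frame of socket between -0.005 and 0.005 m and angle between the z axis of key_tip and the z axis of socket, either way round below 0.2 rad and value of joint bolt above 4.55 rad), for 0.1 s.
At the end, for the whole second after the job is handed in: The bolt is within 0.16 rad of its stop (4.71), and the large key is back in the stand it came from, hung fully down (tip at least 50 mm below the hole's mouth and within 12 mm of its axis), upright within 7 degrees, at rest and let go (value of joint bolt above 4.55 rad and horizontal distance between key_tip and stand_hole below 0.012 m and z of key_tip in the frame of stand_hole below -0.05 m and angle between key_tip's own z axis and vertical below 0.12 rad and linear speed of key below 0.02 m/s); the robot touches nothing.
It fails at once if the small key is moved by more than 25 mm (distance of small_key_head from where it was at the start of the episode above 0.025 m).
It fails at once if one of the other goods is moved by more than 25 mm (distance of any of cups_mid, bangle_mid, tin_mid, pot_mid from where it was at the start of the episode above 0.025 m).
It also fails if it takes over 72 s, if anything falls off the work surface, if the arm or the gripper's body presses on something with over 40 N, if the wrist force passes 120 N, or if a joint passes its speed limit or range.

### The arm

A 7-joint arm with a two-finger parallel gripper is mounted at the origin on the work surface. World frame = base frame: x ahead of the robot, y to its left, z up, the work surface at z = 0. Lengths are in m, angles in rad, forces in N, time in s.
With the tool pointing down it reaches from about 0.425 to 0.925 m from the base axis. Payload 6.8 kg.
Tool frame: the origin (TCP) lies on the centre line of the jaws, within the pads' length; the fingertips stand 25 mm ahead of it and the grasp point (between the pads) lies 6 mm ahead of it; y points along the fingers, x is the direction in which the jaws open and shut, and the axes are right-handed (so a half turn about y gives the same grasp; the last joint's range is limited). The gripper opens to 85 mm and grips with 20 to 120 N. Pads are 22 mm wide; open, the fingers measure 114 mm over their backs; the gripper's body (76 mm by 85 mm) begins 54 mm behind the grasp point. The pads swing forward as they close: fully open they stand 13 mm farther back than shut.
Start: joints at [-1.278, 0.477, 0.022, 1.555, -0.011, 1.109, -0.083], TCP at [0.263, 0.622, 0.256] pointing down, gripper open.
Joint ranges: [-2.96, 2.96], [-0.34, 2.1], [-1.41, 1.46], [0.24, 2.44], [-1.37, 4.51], [0.17, 1.92], [-2.96, 2.96]. Speed limits (rad/s): [2.39, 2.39, 3.14, 3.14, 3.14, 3.14, 3.14].

### API

Orientations are given as a unit quaternion [x, y, z, w].
In Python, from workcell import arm gives the robot as it stands.
- The arm moves only by the tool drive_tool, never from a script. Its argument "plan" is a list of rows, each an object with "travel": the shift along the tool's x, y, z in cm, a list of three; "turn": the turn, a rotation vector about the tool's x, y, z in degrees, a list of three; "hand": the finger opening in cm, from 0 to 8.54. A call has 1 to 10 rows; each row is the pose to reach, as a shift and turn from the pose commanded when the call began, along the tool's axes at that moment; what a row does not reach only later rows make up. A row lasts 1/8 s, in which the tool goes at most 62.5 mm and 10.7 degrees, less where a joint would pass 70% of its speed; a pose out of reach is approached as far as the arm can. A call with a gripper value outside its range is refused whole. The fingers move at their own pace and stop on an object; "squeeze" is the grip in N (left out, the last holds). Time passes only in rows, so rows that repeat a pose let the fingers close. It gives the time, the measured TCP pose, the force and the opening at its end, in the units of the state.
- arm.get_obs(): the state, without advancing time (a new reading comes with each control period).
- arm.capture(name): name is "scene" or "top" or "wrist"; returns the picture (400x640x3 uint8, red, green, blue); there is no depth.
- arm.get_calibration(name): a dict with "camera_matrix" (3x3 intrinsics, pixels), "rvec" (rotation vector, rad) and "tvec" (3), from world to camera coordinates, as OpenCV has them. Camera axes: x right, y down, z forward; pixel columns grow to the right and rows downward; lengths in m; the calibration is good to about 2 mm. A picture is of the moment at which its call begins: read the wrist's pose just before it. get_calibration takes no time and is no camera call; for the wrist camera it gives the pose at the moment of the call.
- arm.sign_off(): hands the job in, once; it reports no verdict.
The state is a dict: "time_s": time; "joints": joint angles; "qvel": joint speeds; "effort": joint torques, N m; "position": TCP position; "ee_rot": TCP orientation; "wrist_force": force on the tool from outside, world axes, zero at the start; "moment": the same for the moment, N m; "grip_width": finger opening in m.
Only numpy, scipy, OpenCV 4.12 (cv2) and the standard library are available. Lean on these libraries where they do the work, as an engineer would, in place of code of your own. Each camera call takes 0.05 s, during which the arm holds its last target.

## Working session

There is one attempt and no reset: what is moved stays moved. The work goes in short steps, Python scripts to look and compute and a tool call to move; the robot and the scene stay as the last step left them, time stands still between calls to the robot, and variables do not carry over. Pictures are saved under pics/ and viewed, and the job is handed in when it is done.

Besides the shell and the picture viewer there is one more tool, called after "Request:" as name(argument=value, ...) on one line, values as JSON. drive_tool: Moves the arm, as the interface text tells. Its arguments: {"type":"object","properties":{"plan":{"type":"array","items":{"type":"object","properties":{"travel":{"type":"array","items":{"type":"number"}},"turn":{"type":"array","items":{"type":"number"}},"hand":{"type":"number"}}}},"squeeze":{"type":"number"}},"required":["plan"]}

```bash
ls; mkdir -p pics
python3 - <<'E'
from workcell import arm
import cv2,numpy as np
print(arm.get_obs())
for n in ["scene","top","wrist"]:
    c=arm.get_calibration(n); print(n,c)
    cv2.imwrite(f"pics/{n}0.png",arm.capture(n)[:,:,::-1])
E
```

```text
pics
{'time_s': 0.0, 'joints': array([-1.27810345,  0.47779981,  0.0223403 ,  1.55643222, -0.01151069,
        1.10931147, -0.08309659]), 'qvel': array([-5.92579768e-05, -2.15958885e-04, -1.35111123e-03,  2.70513885e-04,
       -6.95845480e-05,  1.18413951e-03,  5.65407752e-04]), 'effort': array([-6.18896374e-04, -5.96452975e+01,  1.60730258e+00, -2.81194085e+01,
        1.23595764e-02,  9.19540529e-03, -1.33162806e-05]), 'position': array([0.26314686, 0.62100602, 0.255334  ]), 'ee_rot': array([ 0.58991087,  0.3899593 , -0.39098201, -0.58912645]), 'wrist_force': array([0.09146767, 0.24364752, 0.06464637]), 'moment': array([-0.02031436,  0.04339315,  0.05066524]), 'grip_width': 0.08501908025996965}
scene {'camera_matrix': array([[477.9496416 ,   0.        , 311.30100037],
       [  0.        , 477.9496416 , 198.32019939],
       [  0.        ,   0.        ,   1.        ]]), 'rvec': array([ 0.87681627,  2.37701759, -1.24707597]), 'tvec': array([ 0.45792534, -0.08063665,  1.35938435])}
top {'camera_matrix': array([[489.68228501,   0.        , 322.61810314],
       [  0.        , 489.68228501, 201.29352394],
       [  0.        ,   0.        ,   1.        ]]), 'rvec': array([ 2.13177729, -2.16394431,  0.13352685]), 'tvec': array([-0.07074227,  0.5220553 ,  1.08520444])}
wrist {'camera_matrix': array([[296.16775781,   0.        , 318.69865141],
       [  0.        , 296.16775781, 199.84549265],
       [  0.        ,   0.        ,   1.        ]]), 'rvec': array([-2.43069312, -1.61045751, -0.20931035]), 'tvec': array([-0.67355417, -0.03356219,  0.37852302])}
```

View pics/scene0.png

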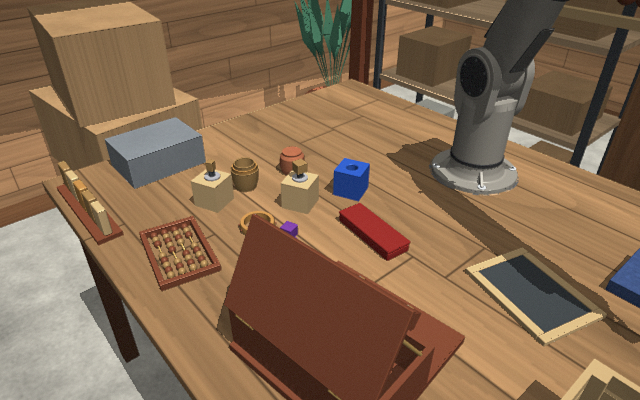

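View pics/top0.png

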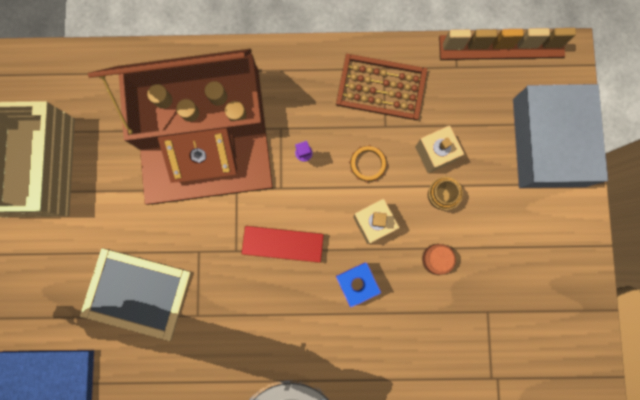

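View pics/wrist0.png

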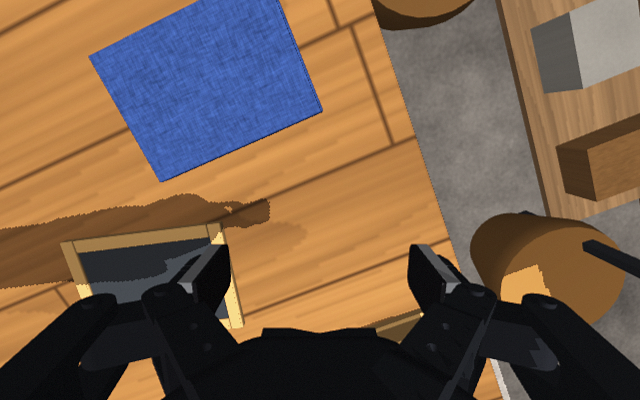

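Top view: two pine stands, at (377,222) and (441,148). The blue block at (358,285) and the purple head at (304,152) are decoys. The bore is at (198,156). The head at (379,220) looks the larger, so I'll check it in close crops.

```bash
cat > h.py <<'E'
from workcell import arm
import cv2,numpy as np
from scipy.spatial.transform import Rotation as R
def cam(n):
    c=arm.get_calibration(n); K=c["camera_matrix"]; M=cv2.Rodrigues(np.array(c["rvec"]))[0]; t=np.array(c["tvec"]).reshape(3)
    return K,M,t
def ray(c,p):
    K,M,t=c; d=M.T@np.linalg.inv(K)@np.array([p[0],p[1],1.]); return -M.T@t,d/np.linalg.norm(d)
def onz(c,p,z):
    o,d=ray(c,p); return o+d*(z-o[2])/d[2]
def proj(c,X):
    K,M,t=c; q=(M@np.atleast_2d(X).T).T+t; q=q@K.T; return q[:,:2]/q[:,2:]
def tri(rs):
    A=np.zeros((3,3));b=np.zeros(3)
    for o,d in rs:
        P=np.eye(3)-np.outer(d,d);A+=P;b+=P@o
    X=np.linalg.solve(A,b); return X,[np.linalg.norm((np.eye(3)-np.outer(d,d))@(X-o)) for o,d in rs]
def crop(img,x0,y0,x1,y1,s): return cv2.resize(img[y0:y1,x0:x1],None,fx=s,fy=s,interpolation=cv2.INTER_CUBIC)
E
python3 - <<'E'
from h import *
t=cv2.imread("pics/top0.png");s=cv2.imread("pics/scene0.png")
a=crop(t,340,120,480,250,4);b=crop(t,130,110,280,210,4)
cv2.imwrite("pics/c_top1.png",a);cv2.imwrite("pics/c_top2.png",b)
cv2.imwrite("pics/c_sc.png",crop(s,180,140,340,220,5))
o=arm.get_obs();print(R.from_quat(o["ee_rot"]).as_matrix().round(3))
c=cam("top");print(onz(c,(377,222),.075),onz(c,(441,148),.075),onz(c,(198,156),.082))
cw=cam("wrist");print(-cw[1].T@cw[2],cw[1])
E
```

```text
[[ 0.39  -0.    -0.921]
 [ 0.921 -0.001  0.39 ]
 [-0.001 -1.    -0.   ]]
[ 0.46791805 -0.1972353   0.075     ] [ 0.63126699 -0.34460252  0.075     ] [0.62044677 0.19651901 0.082     ]
[0.20292402 0.64626164 0.37338257] [[ 0.39008414  0.92077814 -0.00140393]
 [ 0.88974483 -0.3765436   0.25800979]
 [ 0.23704113 -0.10189467 -0.96614128]]
```

View pics/c_top1.png

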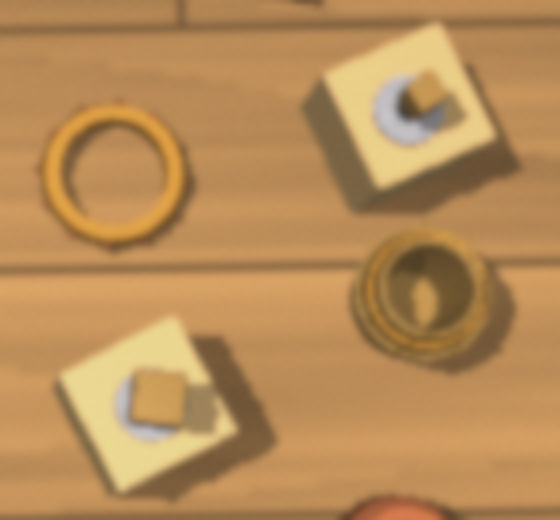

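View pics/c_top2.png

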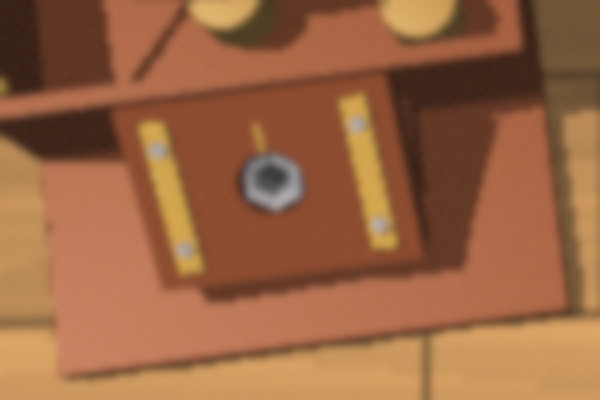

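View pics/c_sc.png

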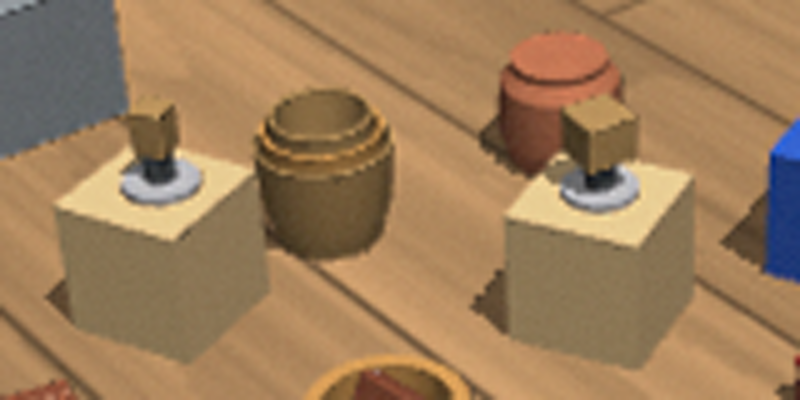

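The crops confirm it: the larger olive head with its silver flange hangs in the stand at (377,222). The small one is at (441,148). In the display crop the bolt rim is around (198,156) with a visible hexagon. Next I'll measure.

Run:
```python
from h import *
t=cv2.imread("pics/top0.png");s=cv2.imread("pics/scene0.png")
ct=cam("top");cs=cam("scene")
hsv=cv2.cvtColor(t,cv2.COLOR_BGR2HSV)
for p in [(370,214),(380,219),(382,222),(376,228),(441,148),(360,220),(198,155),(180,150)]: print(p,hsv[p[1],p[0]])
def blob(m,near,nm):
    n,l,st,ce=cv2.connectedComponentsWithStats(m.astype(np.uint8))
    i=min(range(1,n),key=lambda k:np.hypot(*(ce[k]-near)) if st[k,4]>40 else 1e9)
    c=max(cv2.findContours((l==i).astype(np.uint8),0,1)[0],key=cv2.contourArea)
    return cv2.minAreaRect(c),st[i,4],c
m=(hsv[:,:,0]>18)&(hsv[:,:,0]<30)&(hsv[:,:,2]>190)&(hsv[:,:,1]<140)
r,a,c=blob(m,(377,222),"stand");print(r,a)
b=cv2.boxPoints(r);W=np.array([onz(ct,p,.075) for p in b]);print(W.mean(0),np.linalg.norm(np.diff(W,axis=0),axis=1))
r2,a2,c2=blob(m,(441,148),"stand");print(r2,a2);W=np.array([onz(ct,p,.075) for p in cv2.boxPoints(r2)]);print(W.mean(0),np.linalg.norm(np.diff(W,axis=0),axis=1))
# head top
cc=np.array([[135,372],[183,368],[188,420],[137,425]])/4.+[340,120]
W=np.array([onz(ct,p,.122) for p in cc]);print("head",W.mean(0),np.linalg.norm(np.diff(W,axis=0),axis=1),[np.degrees(np.arctan2(*(d[1::-1]))) for d in np.diff(W,axis=0)])
print("scene proj of head ctr",proj(cs,W.mean(0)), proj(cs,[W.mean(0)[0],W.mean(0)[1],.075]))
```

```text
(370, 214) [ 21  86 227]
(380, 219) [ 18 145 204]
(382, 222) [ 18 145 206]
(376, 228) [174   6 198]
(441, 148) [16 54 80]
(360, 220) [ 23  97 235]
(198, 155) [130  10  73]
(180, 150) [ 10 170 138]
((376.4169921875, 220.3442840576172), (33.47058868408203, 32.764705657958984), 61.927513122558594) 732
[ 0.47173954 -0.19605545  0.075     ] [0.07244237 0.07319832 0.07183473]
((441.50006103515625, 146.00003051757812), (31.75216293334961, 31.304948806762695), 63.43495178222656) 654
[ 0.63597426 -0.3459211   0.075     ] [0.07120111 0.07151881 0.07061085]
head [ 0.4697835  -0.19927427  0.122     ] [0.02525792 0.02741881 0.02678157] [np.float64(-86.09298698013265), np.float64(-176.34048298749417), np.float64(94.7421962537988)]
scene proj of head ctr [[299.15856819 160.47288157]] [[299.51426048 176.80289141]]
```

```bash
cat >> h.py <<'E'
def rel(pos,Rt,o=None):
    o=o or arm.get_obs(); R0=R.from_quat(o["ee_rot"]).as_matrix()
    return (R0.T@(np.array(pos)-o["position"])*100).round(2), np.degrees(R.from_matrix(R0.T@Rt).as_rotvec()).round(1)
def down(yaw):  # tool x at world yaw (deg), y down
    x=np.array([np.cos(np.radians(yaw)),np.sin(np.radians(yaw)),0]);y=np.array([0,0,-1.]);return np.column_stack([x,y,np.cross(x,y)])
def st():
    o=arm.get_obs();print("t",o["time_s"].__round__(2),"pos",o["position"].round(4),"q",np.degrees(o["joints"]).round(1),"F",o["wrist_force"].round(1),"M",o["moment"].round(2),"g",round(o["grip_width"],4));print(R.from_quat(o["ee_rot"]).as_matrix().round(3).tolist());return o
E
python3 - <<'E'
from h import *
for p,y in [((.48,.2,.33),94),((.48,.2,.33),4),((.47,-.198,.27),94),((.47,-.198,.27),4)]: print(p,y,rel(p,down(y)))
E
```

```text
(0.48, 0.2, 0.33) 94 (array([-30.33,  -7.4 , -36.4 ]), array([ -0. , -27. ,  -0.1]))
(0.48, 0.2, 0.33) 4 (array([-30.33,  -7.4 , -36.4 ]), array([ 0. , 63. , -0.1]))
(0.47, -0.198, 0.27) 94 (array([-67.36,  -1.35, -51.  ]), array([ -0. , -27. ,  -0.1]))
(0.47, -0.198, 0.27) 4 (array([-67.36,  -1.35, -51.  ]), array([ 0. , 63. , -0.1]))
```

Request:
drive_tool(plan=[{"travel": [-8, -3, -9], "turn": [0, 10, 0]}, {"travel": [-15, -5, -18], "turn": [0, 20, 0]}, {"travel": [-22, -7.4, -27], "turn": [0, 30, 0]}, {"travel": [-30.3, -7.4, -36.4], "turn": [0, 40, 0]}, {"travel": [-30.3, -7.4, -36.4], "turn": [0, 40, 0]}, {"travel": [-40, -6, -41], "turn": [0, 50, 0]}, {"travel": [-50, -4.5, -45], "turn": [0, 63, 0]}, {"travel": [-60, -3, -49], "turn": [0, 63, 0]}, {"travel": [-67.3, -3, -51], "turn": [0, 63, 0]}, {"travel": [-67.3, -3, -51], "turn": [0, 63, 0]}])

```text
invalid input at $.plan[0]: expected keys travel, turn, hand
```

Run:
```python
from h import *
st()
```

```text
t 0.15 pos [0.2632 0.6211 0.2556] q [-73.2  27.4   1.3  89.2  -0.7  63.6  -4.8] F [ 0.2 -0.   0.2] M [-0.03 -0.04 -0.03] g 0.0851
[[0.39, -0.0, -0.921], [0.921, -0.001, 0.39], [-0.001, -1.0, -0.0]]
```

Request:
drive_tool(plan=[{"travel": [-8, -3, -9], "turn": [0, 10, 0], "hand": 7}, {"travel": [-15, -5, -18], "turn": [0, 20, 0], "hand": 7}, {"travel": [-22, -7.4, -27], "turn": [0, 30, 0], "hand": 7}, {"travel": [-30.3, -7.4, -36.4], "turn": [0, 40, 0], "hand": 7}, {"travel": [-30.3, -7.4, -36.4], "turn": [0, 40, 0], "hand": 7}, {"travel": [-40, -6, -41], "turn": [0, 50, 0], "hand": 7}, {"travel": [-50, -4.5, -45], "turn": [0, 63, 0], "hand": 7}, {"travel": [-60, -3, -49], "turn": [0, 63, 0], "hand": 7}, {"travel": [-67.3, -3, -51], "turn": [0, 63, 0], "hand": 7}, {"travel": [-67.3, -3, -51], "turn": [0, 63, 0], "hand": 7}])

```text
time_s: 1.4
position: [0.4521, 0.0392, 0.299]
ee_rot: [-0.707, -0.025, 0.025, 0.707]
wrist_force: [2.2, 0.0, 0.1]
grip_width: 0.07
```

Run:
```python
from h import *
st()
```

```text
t 1.4 pos [0.4521 0.0392 0.299 ] q [-41.9   2.6  30.6 116.6  -1.6  61.1  -6.6] F [2.2 0.  0.1] M [ 0.04 -0.08 -0.01] g 0.07
[[0.998, 0.0, -0.071], [0.071, 0.0, 0.998], [0.0, -1.0, 0.0]]
```

Run:
```python
from h import *
print(rel((.47,-.198,.27),down(4)))
```

```text
(array([  0.11,   2.89, -23.79]), array([-0.,  0.,  0.]))
```

Request:
drive_tool(plan=[{"travel": [0.1, 0, -6], "turn": [0, 0, 0], "hand": 7}, {"travel": [0.1, 0, -12], "turn": [0, 0, 0], "hand": 7}, {"travel": [0.1, 1.5, -18], "turn": [0, 0, 0], "hand": 7}, {"travel": [0.1, 2.9, -23.8], "turn": [0, 0, 0], "hand": 7}, {"travel": [0.1, 2.9, -23.8], "turn": [0, 0, 0], "hand": 7}, {"travel": [0.1, 2.9, -23.8], "turn": [0, 0, 0], "hand": 7}, {"travel": [0.1, 2.9, -23.8], "turn": [0, 0, 0], "hand": 7}])

```text
time_s: 2.28
position: [0.4705, -0.1945, 0.2701]
ee_rot: [-0.706, -0.026, 0.026, 0.707]
wrist_force: [-0.2, -1.0, -0.2]
grip_width: 0.0706
```

Run:
```python
from h import *
st()
c=cam("wrist");im=arm.capture("wrist")[:,:,::-1];cv2.imwrite("pics/w1.png",im)
np.savez("w1.npz",K=c[0],M=c[1],t=c[2])
for z in (.122,.075): print(proj(c,[.4705,-.1975,z]))
```

```text
t 2.27 pos [ 0.4705 -0.1945  0.2701] q [-21.   12.7  42.9 112.7 -10.2  58.3  30.8] F [-0.2 -1.  -0.2] M [-0.03  0.   -0.02] g 0.0706
[[0.997, 0.0, -0.073], [0.073, 0.001, 0.997], [0.0, -1.0, 0.001]]
[[318.78648404 196.52403643]]
[[318.77225307 185.80036159]]
```

View pics/w1.png

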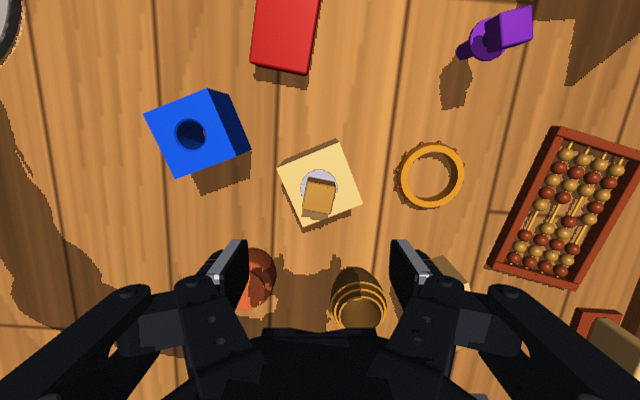

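The wrist view shows the large key's head at (319,197) on its stand, right at the predicted (319,196.5). I'll refine the yaw and centre.

Run:
```python
from h import *
im=cv2.imread("pics/w1.png");cv2.imwrite("pics/w1c.png",crop(im,265,130,375,240,6))
d=np.load("w1.npz");c=(d["K"],d["M"],d["t"])
hsv=cv2.cvtColor(im,cv2.COLOR_BGR2HSV)
for p in [(318,190),(319,205),(290,185),(314,213)]: print(p,hsv[p[1],p[0]])
m=(hsv[:,:,0]>12)&(hsv[:,:,0]<21)&(hsv[:,:,1]>135)&(hsv[:,:,2]>175)
w=np.zeros_like(m);w[165:225,290:345]=1
n,l,s,ce=cv2.connectedComponentsWithStats((m&w).astype(np.uint8))
for i in range(1,n):
  if s[i,4]>100:
    k=max(cv2.findContours((l==i).astype(np.uint8),0,1)[0],key=cv2.contourArea);b=cv2.boxPoints(cv2.minAreaRect(k))
    W=np.array([onz(c,p,.122) for p in b]);dd=np.diff(W,axis=0)
    print(s[i],ce[i],b.tolist(),onz(c,ce[i],.122),W.mean(0),np.linalg.norm(dd,axis=1),np.degrees(np.arctan2(dd[:,1],dd[:,0])))
```

```text
(318, 190) [ 17 172 206]
(319, 205) [ 17 173 202]
(290, 185) [ 21 113 243]
(314, 213) [ 17 138 152]
[302 182  33  33 760] [318.16447368 197.69736842] [[301.02703857421875, 212.8378448486328], [306.270263671875, 181.3783721923828], [335.29730224609375, 186.21620178222656], [330.0540771484375, 217.67567443847656]] [ 0.47000667 -0.19866244  0.122     ] [ 0.47014304 -0.20063295  0.122     ] [0.03057762 0.02699076 0.03071928] [ 84.29512443  -5.45172078 -94.25773805]
```

View pics/w1c.png

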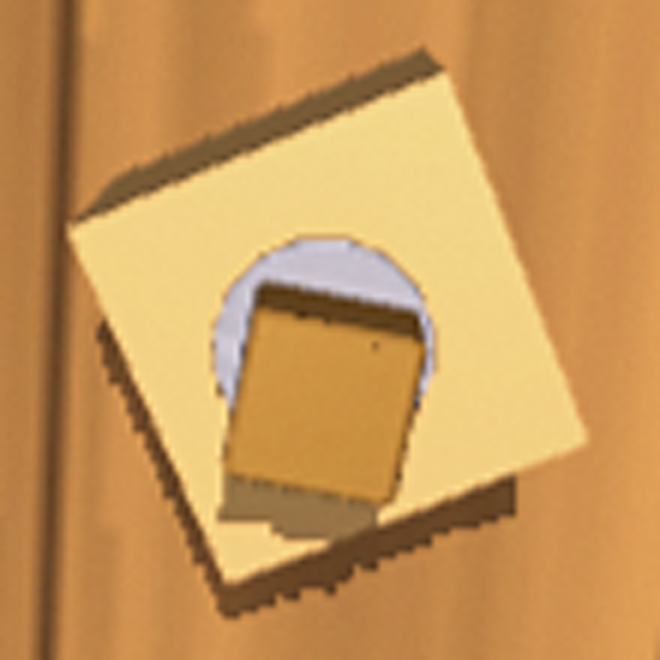

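Run:
```python
from h import *
d=np.load("w1.npz");c=(d["K"],d["M"],d["t"])
p=np.array([[258,305],[425,343],[390,502],[228,472]])/6.+[265-.4,130-.4]
W=np.array([onz(c,q,.122) for q in p]);dd=np.diff(np.vstack([W,W[:1]]),axis=0)
print(W.mean(0),np.linalg.norm(dd,axis=1),np.degrees(np.arctan2(dd[:,1],dd[:,0])))
f=np.array([[67,232],[445,70],[590,440],[228,585]])/6.+[264.6,129.6]
W=np.array([onz(c,q,.075) for q in f]);dd=np.diff(np.vstack([W,W[:1]]),axis=0)
print(W.mean(0),np.linalg.norm(dd,axis=1),np.degrees(np.arctan2(dd[:,1],dd[:,0])))
W=np.array([onz(c,np.array(q)/6.+[264.6,129.6],.08) for q in [(213,345),(437,345),(325,235)]]);print("flange",W)
print(rel((.470,-.1975,.2),down(-8)))
```

```text
[ 0.47058021 -0.19829252  0.122     ] [0.02619459 0.02601366 0.02580874 0.02697386] [ -8.86436728 -97.15225005 173.23617211  83.64377227]
[ 0.47183478 -0.19744761  0.075     ] [0.07226154 0.07202404 0.0722688  0.07189952] [  27.19279432  -63.21394163 -152.90597396  116.7796514 ]
flange [[ 0.45070534 -0.19928544  0.08      ]
 [ 0.49032884 -0.1963795   0.08      ]
 [ 0.4690791  -0.17824397  0.08      ]]
(array([-0.08,  7.02, -0.3 ]), array([-0. , 12.2,  0. ]))
```

Request:
drive_tool(plan=[{"travel": [0, 2, -0.3], "turn": [0, 5.5, 0], "hand": 6}, {"travel": [0, 6, -0.3], "turn": [0, 11.5, 0], "hand": 6}, {"travel": [0, 10, -0.3], "turn": [0, 11.5, 0], "hand": 6}, {"travel": [0, 13, -0.3], "turn": [0, 11.5, 0], "hand": 6}, {"travel": [0, 15.7, -0.3], "turn": [0, 11.5, 0], "hand": 6}, {"travel": [0, 15.7, -0.3], "turn": [0, 11.5, 0], "hand": 6}, {"travel": [0, 15.7, -0.3], "turn": [0, 11.5, 0], "hand": 6}])

```text
time_s: 3.2
position: [0.4712, -0.1988, 0.1141]
ee_rot: [-0.706, 0.045, -0.046, 0.706]
wrist_force: [-0.2, -0.7, -0.4]
grip_width: 0.0601
```

Run:
```python
from h import *
st()
im=arm.capture("wrist")[:,:,::-1];cv2.imwrite("pics/w2.png",im)
```

```text
t 3.2 pos [ 0.4712 -0.1988  0.1141] q [-13.1  27.3  36.8 120.2 -25.2  40.1  32.9] F [-0.2 -0.7 -0.4] M [ 0.03 -0.02  0.02] g 0.0601
[[0.992, 0.001, 0.129], [-0.129, -0.0, 0.992], [0.001, -1.0, 0.0]]
```

View pics/w2.png

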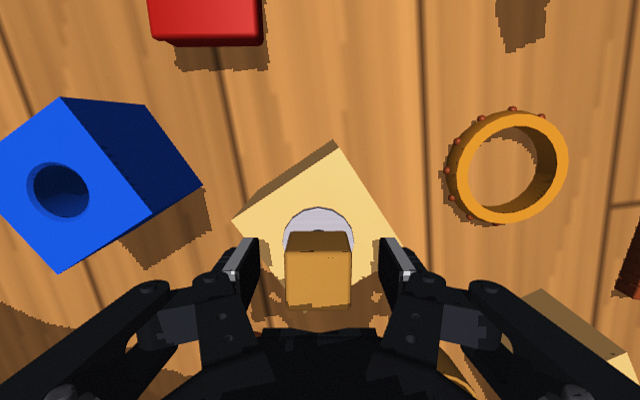

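The head sits centred and square between the pads, at (319,270). Closing the grip, then lifting.

Request:
drive_tool(plan=[{"travel": [0, 0, 0], "turn": [0, 0, 0], "hand": 2}, {"travel": [0, 0, 0], "turn": [0, 0, 0], "hand": 2}, {"travel": [0, 0, 0], "turn": [0, 0, 0], "hand": 2}, {"travel": [0, 0, 0], "turn": [0, 0, 0], "hand": 2}, {"travel": [0, 0, 0], "turn": [0, 0, 0], "hand": 2}, {"travel": [0, -3, 0], "turn": [0, 0, 0], "hand": 2}, {"travel": [0, -8, 0], "turn": [0, 0, 0], "hand": 2}, {"travel": [0, -14, 0], "turn": [0, 0, 0], "hand": 2}, {"travel": [0, -17, 0], "turn": [0, 0, 0], "hand": 2}, {"travel": [0, -17, 0], "turn": [0, 0, 0], "hand": 2}], squeeze=60)

```text
time_s: 4.5
position: [0.4714, -0.1995, 0.2852]
ee_rot: [-0.705, 0.044, -0.048, 0.706]
wrist_force: [0.8, 1.2, -3.0]
grip_width: 0.0273
```

Run:
```python
from h import *
st()
im=arm.capture("scene")[:,:,::-1];cv2.imwrite("pics/s3.png",im);cv2.imwrite("pics/s3c.png",crop(im,220,30,380,220,4)[:600])
im=arm.capture("wrist")[:,:,::-1];cv2.imwrite("pics/w3.png",im)
```

```text
t 4.5 pos [ 0.4714 -0.1995  0.2852] q [-24.2  12.4  47.3 111.7 -10.6  60.1  20.3] F [ 0.8  1.2 -3. ] M [-0.04 -0.02 -0.01] g 0.0273
[[0.992, 0.005, 0.13], [-0.13, 0.0, 0.992], [0.005, -1.0, 0.001]]
```

View pics/s3c.png

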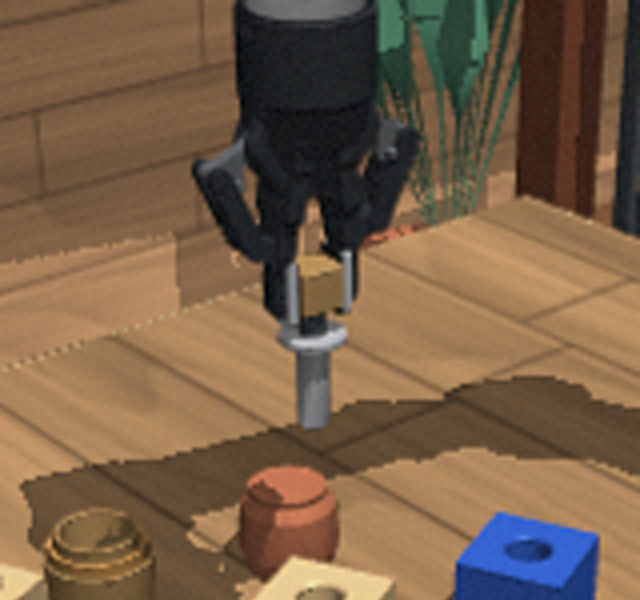

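View pics/w3.png

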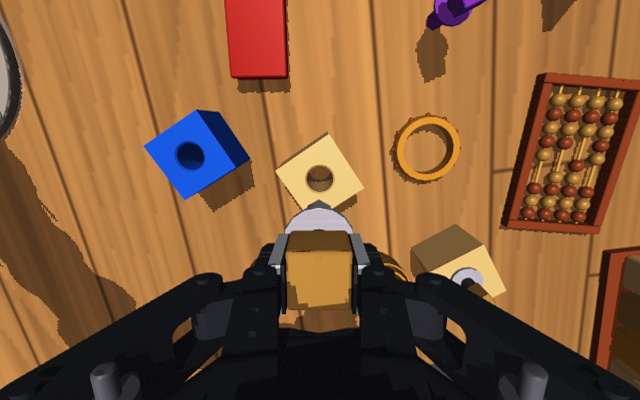

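Grasp and lift are good. The hex tip pokes out past the flange at about (319,205). I'll zoom in for its corner phase.

Run:
```python
from h import *
im=cv2.imread("pics/w3.png");a=crop(im,275,190,365,250,6);b=crop(cv2.imread("pics/s3.png"),285,85,315,140,9)
b=cv2.resize(b,(int(b.shape[1]*360/b.shape[0]),360));cv2.imwrite("pics/c3.png",np.hstack([a,b]))
```

```text
(no output)
```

View pics/c3.png

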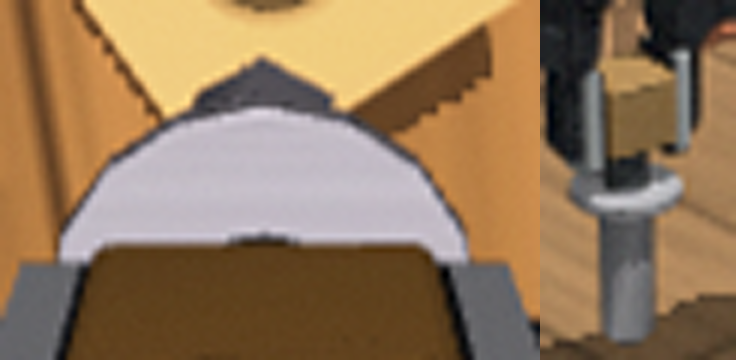

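A hex corner points along the tool's ±z, so key x lies along tool z. Next: the display's yaw and socket position from the top view.

Run:
```python
from h import *
c=cam("top")
f=lambda q:np.array(q)/4.+[130-.4,110-.4]
for a,b,z in [((65,377),(570,310),.01),((165,288),(425,258),.05),((110,108),(388,75),.113),((148,122),(190,274),.082),((350,95),(384,250),.082)]:
    A,B=onz(c,f(a),z),onz(c,f(b),z);d=B-A;print(A.round(3),B.round(3),np.degrees(np.arctan2(d[1],d[0])))
for z in (.082,.078): print(onz(c,f((272,183)),z))
# bolt rim contour
```

```text
[0.525 0.336 0.01 ] [0.56 0.04 0.01] -83.25468386997443
[0.569 0.266 0.05 ] [0.584 0.118 0.05 ] -84.23487875881872
[0.658 0.278 0.113] [0.674 0.127 0.113] -84.01248568161792
[0.658 0.268 0.082] [0.571 0.242 0.082] -163.46579068239438
[0.671 0.155 0.082] [0.583 0.135 0.082] -167.1910716530146
[0.6219384  0.19743948 0.082     ]
[0.62288041 0.19851407 0.078     ]
```

```bash
cat >> h.py <<'E'
YAW=np.radians(6.2); TH=np.radians(35)
def axis(): return np.array([-np.sin(TH)*np.cos(YAW),-np.sin(TH)*np.sin(YAW),np.cos(TH)])
U=np.array([-np.sin(YAW),np.cos(YAW),0])
def sl(roll): # tool on axis, tool x = U rotated by roll deg about tool y(-n)
    y=-axis();B=np.column_stack([U,y,np.cross(U,y)]);return B@R.from_rotvec([0,np.radians(roll),0]).as_matrix()
E
python3 - <<'E'
from h import *
print(rel((.50,.17,.30),down(96.2)))
E
```

```text
(array([-1.78, -1.73, 36.94]), array([-1.000e-01, -1.036e+02,  0.000e+00]))
```

Request:
drive_tool(plan=[{"travel": [-0.2, -1, 3.7], "turn": [0, -10.4, 0], "hand": 2}, {"travel": [-0.4, -2, 7.4], "turn": [0, -20.7, 0], "hand": 2}, {"travel": [-0.5, -3, 11], "turn": [0, -31, 0], "hand": 2}, {"travel": [-0.7, -3, 14.8], "turn": [0, -41.4, 0], "hand": 2}, {"travel": [-0.9, -3, 18.5], "turn": [0, -51.8, 0], "hand": 2}, {"travel": [-1.1, -3, 22.2], "turn": [0, -62, 0], "hand": 2}, {"travel": [-1.2, -3, 25.9], "turn": [0, -72.5, 0], "hand": 2}, {"travel": [-1.4, -2.5, 29.6], "turn": [0, -83, 0], "hand": 2}, {"travel": [-1.6, -2, 33.3], "turn": [0, -93.3, 0], "hand": 2}, {"travel": [-1.8, -1.8, 36.9], "turn": [0, -103.6, 0], "hand": 2}])

```text
time_s: 5.85
position: [0.4993, 0.1699, 0.2985]
ee_rot: [-0.47, -0.526, 0.529, 0.472]
wrist_force: [-0.2, 0.0, -3.0]
grip_width: 0.0277
```

Run:
```python
from h import *
st()
n=axis();S=np.array([.6215,.197,.082])-.005*n;print("S",S)
print(rel(S+.180*n,sl(0)))
```

```text
t 5.85 pos [0.4993 0.1699 0.2985] q [-44.2  11.3  21.7 107.4  -4.7  62.5  75.8] F [-0.2  0.  -3. ] M [-0.06 -0.01  0.02] g 0.0277
[[-0.113, -0.004, -0.994], [0.994, -0.002, -0.113], [-0.002, -1.0, 0.004]]
S [0.62435111 0.19730973 0.07790424]
(array([ 1.37,  7.3 , -2.44]), array([-35.2,   0.3,   0. ]))
```

Request:
drive_tool(plan=[{"travel": [0.3, 0, -0.5], "turn": [-9, 0, 0], "hand": 2}, {"travel": [0.7, 2, -1], "turn": [-18, 0, 0], "hand": 2}, {"travel": [1.0, 4, -1.8], "turn": [-27, 0, 0], "hand": 2}, {"travel": [1.4, 6, -2.4], "turn": [-35.2, 0.3, 0], "hand": 2}, {"travel": [1.4, 7.3, -2.4], "turn": [-35.2, 0.3, 0], "hand": 2}, {"travel": [1.4, 7.3, -2.4], "turn": [-35.2, 0.3, 0], "hand": 2}, {"travel": [1.4, 7.3, -2.4], "turn": [-35.2, 0.3, 0], "hand": 2}])

```text
time_s: 6.72
position: [0.5226, 0.1852, 0.2275]
ee_rot: [0.595, 0.659, -0.342, -0.309]
wrist_force: [0.6, -0.3, -1.1]
grip_width: 0.0272
```

Run:
```python
from h import *
st()
c=cam("wrist");im=arm.capture("wrist")[:,:,::-1];cv2.imwrite("pics/w4.png",im);np.savez("w4.npz",K=c[0],M=c[1],t=c[2])
n=axis();S=np.array([.6215,.197,.082])-.005*n
print(proj(c,S),proj(c,S+.005*n))
```

```text
t 6.72 pos [0.5226 0.1852 0.2275] q [-59.4   6.7  26.7 132.3  52.   16.1  14.8] F [ 0.6 -0.3 -1.1] M [-0.05  0.77  0.02] g 0.0272
[[-0.102, 0.572, -0.814], [0.995, 0.058, -0.083], [-0.0, -0.818, -0.575]]
[[320.74163711 184.20656886]] [[320.75644282 185.2329967 ]]
```

View pics/w4.png

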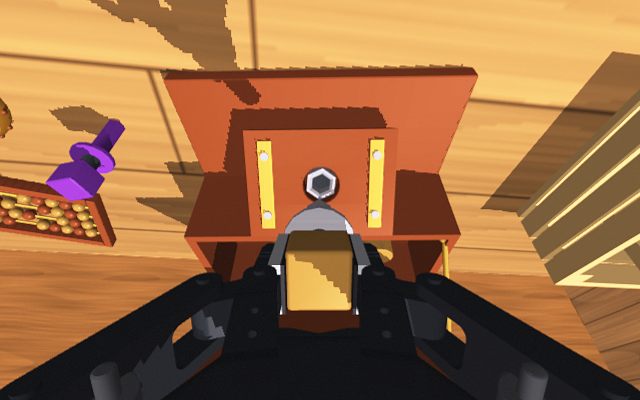

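The wrist view shows the bolt rim at (320.5,184), right at the predicted (320.7,184), and the key tip below it at about (320,203). I'll zoom in for the centre and hex phase.

Run:
```python
from h import *
im=cv2.imread("pics/w4.png");cv2.imwrite("pics/w4c.png",crop(im,290,155,350,215,10))
```

```text
(no output)
```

View pics/w4c.png

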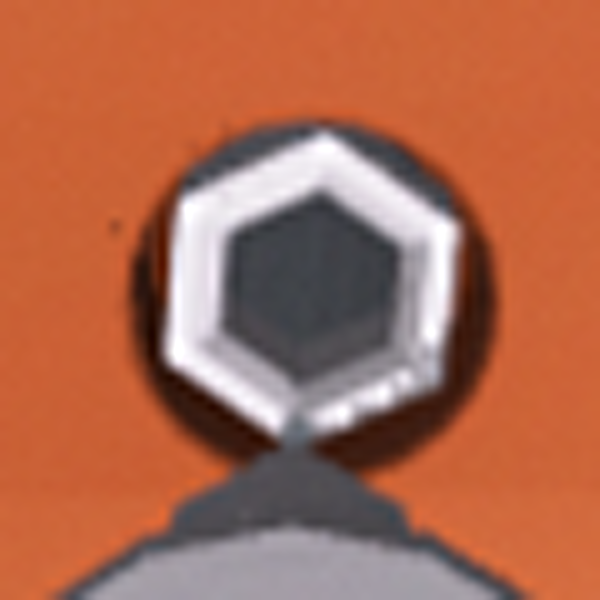

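Run:
```python
from h import *
d=np.load("w4.npz");c=(d["K"],d["M"],d["t"]);o=st()
f=lambda q:np.array(q)/10.+[290-.45,155-.45]
n=axis();S0=np.array([.6215,.197,.082])-.005*n
def onpl(p,P,n):
    a,dd=ray(c,p);return a+dd*((P-a)@n)/(dd@n)
Q=[(325,133),(455,225),(440,380),(168,362),(180,200)]
W=np.array([onpl(f(q),S0,n) for q in Q])
Rt=R.from_quat(o["ee_rot"]).as_matrix();Ct=(W[0]*0)
# tool coords
L=(W-o["position"])@Rt
print((L*1000).round(1))
C=((L[1]+L[3])/2+(L[2]+L[4])/2)/2;print("centre tool mm",C*1000,"world",Rt@C+o["position"])
for l in L: print(np.linalg.norm(l-C)*1000, np.degrees(np.arctan2((l-C)[0],-(l-C)[2])))
# inner hex (bottom of bevel) 
Q2=[(320,193),(400,240),(388,345),(300,388),(222,332),(232,238)]
W=np.array([onpl(f(q),S0-.0025*n,n) for q in Q2]);L=(W-o["position"])@Rt;C2=L.mean(0);print("inner",C2*1000,[ (round(np.linalg.norm(l-C2)*1000,1),round(np.degrees(np.arctan2((l-C2)[0],-(l-C2)[2])),1)) for l in L])
# bore circle
Q3=[(130,300),(497,300),(315,120)]
print("bore",((np.array([onpl(f(q),S0+.005*n,n) for q in Q3])-o["position"])@Rt*1000).round(1))
for k in (.088,.091,.094):
  T=o["position"]+Rt@np.array([0,k,-.0098]);print(k,(proj(c,T)-[289.55,154.55])*10)
T=o["position"]+Rt@np.array([0,.094-.055,-.02]);print("flange top edge",(proj(c,T)-[289.55,154.55])*10)
```

```text
t 6.78 pos [0.5232 0.1854 0.2283] q [-59.4   6.7  26.7 132.2  52.   16.1  14.8] F [-0.7  0.3 -1.4] M [-0.12  0.84 -0.03] g 0.0272
[[-0.101, 0.573, -0.813], [0.995, 0.059, -0.082], [0.001, -0.817, -0.576]]
[[  2.8 181.5  20.3]
 [ 16.1 181.5  10.9]
 [ 14.8 181.6  -5.5]
 [-13.4 181.6  -3.6]
 [-12.  181.6  13.4]]
centre tool mm [  1.36675438 181.56868938   3.80404181] world [0.623999   0.19715818 0.07764767]
16.589475651383513 175.16836407692273
16.359636627155606 115.59079649428301
16.33446464134924 55.411673738717084
16.547671536001204 -63.414711283517065
16.494168134185955 -125.64367741783403
inner [  1.32902224 184.0695565    3.55409957] [(np.float64(10.2), np.float64(174.5)), (np.float64(10.7), np.float64(119.6)), (np.float64(10.0), np.float64(54.2)), (np.float64(10.6), np.float64(-5.7)), (np.float64(10.2), np.float64(-63.9)), (np.float64(9.8), np.float64(-123.9))]
bore [[-17.  176.6   4. ]
 [ 20.2 176.5   4.1]
 [  1.7 176.5  22.4]]
0.088 [[299.13110368 732.21919769]]
0.091 [[299.05136616 718.25872004]]
0.094 [[298.97369113 704.65934594]]
flange top edge [[ 300.49502581 1186.72393978]]
```

```bash
python3 - <<'E'
from h import *
d=np.load("w4.npz");c=(d["K"],d["M"],d["t"]);o=arm.get_obs();Rt=R.from_quat(o["ee_rot"]).as_matrix()
for k,z,x in [(.091,.0098,0),(.094,.0098,0),(.094,.0075,0),(.094-.055,.02,0),(.039,.0,.02),(.039,0,-.02)]:
  T=o["position"]+Rt@np.array([x,k,z]);print(k,z,x,(proj(c,T)-[289.55,154.55])*10)
E
python3 -c "
import cv2;from h import crop
cv2.imwrite('pics/w4d.png',crop(cv2.imread('pics/w4.png'),275,190,365,260,8))"
```

```text
0.091 0.0098 0 [[299.50585626 465.00376758]]
0.094 0.0098 0 [[299.42038614 454.44286895]]
0.094 0.0075 0 [[299.36690909 484.39807305]]
0.039 0.02 0 [[301.81339712 532.04379423]]
0.039 0.0 0.02 [[652.62573812 869.76089524]]
0.039 0 -0.02 [[-50.33865417 868.94166783]]
```

View pics/w4d.png

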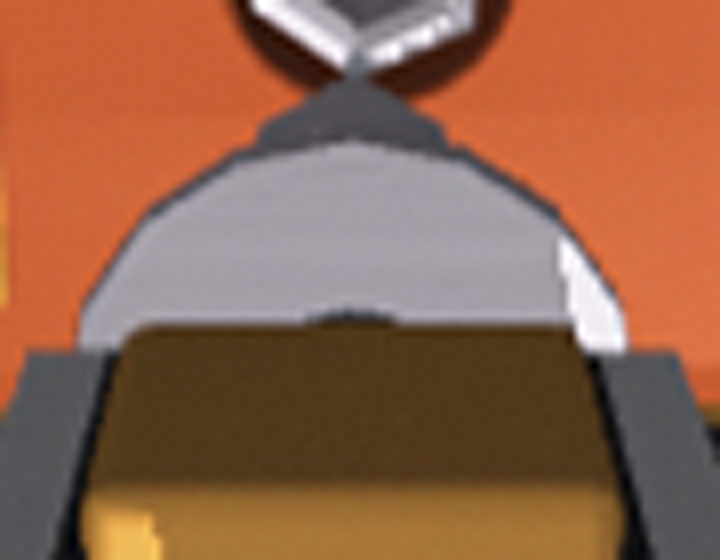

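The socket is at tool (1.5, 182, 3.8) mm. The bore measures 37.2 mm, as it should. The tip is at about (-0.3, 94, 0.5) mm, and the hex phase is off by +4.5°, which also works at -115.5°. I'll roll to -115.5° to leave range for the clockwise turn, centre up and approach.

Request:
drive_tool(plan=[{"travel": [0.18, 0, 0.33], "turn": [0, -10, 0], "hand": 2}, {"travel": [0.18, 0, 0.33], "turn": [0, -20, 0], "hand": 2}, {"travel": [0.18, 0, 0.33], "turn": [0, -30.5, 0], "hand": 2}, {"travel": [0.18, 0, 0.33], "turn": [0, -41, 0], "hand": 2}, {"travel": [0.18, 0, 0.33], "turn": [0, -51.5, 0], "hand": 2}, {"travel": [0.18, 1, 0.33], "turn": [0, -62, 0], "hand": 2}, {"travel": [0.18, 2, 0.33], "turn": [0, -72.5, 0], "hand": 2}, {"travel": [0.18, 3, 0.33], "turn": [0, -83, 0], "hand": 2}, {"travel": [0.18, 4, 0.33], "turn": [0, -93.5, 0], "hand": 2}, {"travel": [0.18, 4, 0.33], "turn": [0, -104, 0], "hand": 2}])

```text
time_s: 8.02
position: [0.5441, 0.1893, 0.1939]
ee_rot: [-0.096, -0.648, 0.679, -0.331]
wrist_force: [-0.5, -0.1, -1.6]
grip_width: 0.0271
```

```bash
cat >> h.py <<'E'
P0=np.array([0.5232,0.1854,0.2283]); 
S=np.array([.6240,.1972,.0777])
def soc(o):
    n=axis();Rt=R.from_quat(o["ee_rot"]).as_matrix();B=sl(0);d=B.T@(o["position"]-S);rv=np.degrees(R.from_matrix(B.T@Rt).as_rotvec());print("TCP in socket-ish frame mm (x,along -n,z)",(d*1000).round(1),"tilt/roll",rv.round(1))
    return d
E
python3 - <<'E'
from h import *
o=st();soc(o);n=axis();print(rel(S+.11*n,sl(-115)))
E
```

```text
t 8.03 pos [0.5441 0.1893 0.1939] q [-48.1  12.6  16.4 131.1  67.7  12.7 103.3] F [-0.5 -0.1 -1.6] M [-0.13  0.78  0.03] g 0.0271
[[-0.762, 0.574, 0.299], [-0.326, 0.059, -0.944], [-0.559, -0.817, 0.142]]
TCP in socket-ish frame mm (x,along -n,z) [   0.7 -141.3   -0.9] tilt/roll [  -0.  -104.     0.4]
(array([0.12, 3.13, 0.04]), array([ -0.3, -11. ,  -0.2]))
```

Request:
drive_tool(plan=[{"travel": [0.1, 1, 0], "turn": [0, -10, 0], "hand": 2}, {"travel": [0.1, 2, 0], "turn": [0, -11.5, 0], "hand": 2}, {"travel": [0.1, 3, 0], "turn": [0, -11.5, 0], "hand": 2}, {"travel": [0.1, 3, 0], "turn": [0, -11.5, 0], "hand": 2}])

```text
time_s: 8.52
position: [0.5604, 0.1907, 0.1689]
ee_rot: [-0.029, -0.613, 0.685, -0.393]
wrist_force: [-0.2, 0.9, -1.3]
grip_width: 0.0271
```

Run:
```python
from h import *
o=st();soc(o)
c=cam("wrist");im=arm.capture("wrist")[:,:,::-1];cv2.imwrite("pics/w5.png",im);np.savez("w5.npz",K=c[0],M=c[1],t=c[2]);cv2.imwrite("pics/w5c.png",crop(im,280,150,360,220,8))
f=lambda X:(proj(c,X)-[279.55,149.55])*8
Rt=R.from_quat(o["ee_rot"]).as_matrix()
print("S",f(S)); print("tip+z corner",f(o["position"]+Rt@np.array([0,.094,.0098])))
```

```text
t 8.53 pos [0.5604 0.1907 0.1689] q [-44.8  16.8  14.3 130.1  82.4  10.9  99.8] F [-0.2  0.9 -1.3] M [-0.06  0.86 -0.05] g 0.0271
[[-0.69, 0.574, 0.441], [-0.502, 0.059, -0.863], [-0.522, -0.817, 0.247]]
TCP in socket-ish frame mm (x,along -n,z) [   0.4 -111.3    0. ] tilt/roll [   0.  -115.1    0.4]
S [[313.88488153 442.9844686 ]]
tip+z corner [[309.18697202 391.80466079]]
```

View pics/w5c.png

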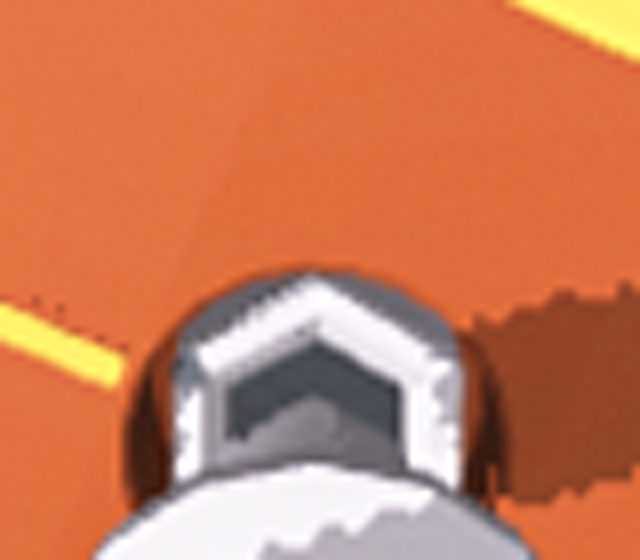

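The key's corner at (310,400) lines up with the socket corner at (312,338), so the centring is good. Advancing.

Request:
drive_tool(plan=[{"travel": [0, 0.8, 0], "turn": [0, 0, 0], "hand": 2}, {"travel": [0, 1.5, 0], "turn": [0, 0, 0], "hand": 2}, {"travel": [0, 1.9, 0], "turn": [0, 0, 0], "hand": 2}, {"travel": [0, 2.2, 0], "turn": [0, 0, 0], "hand": 2}, {"travel": [0, 2.5, 0], "turn": [0, 0, 0], "hand": 2}])

```text
time_s: 9.2
position: [0.5738, 0.1926, 0.1482]
ee_rot: [-0.029, -0.613, 0.685, -0.393]
wrist_force: [-0.2, 0.5, -1.4]
grip_width: 0.0272
```

Run:
```python
from h import *
o=st();soc(o)
```

```text
t 9.2 pos [0.5738 0.1926 0.1482] q [-40.9  20.1  10.9 129.1  95.4  10.8  87.2] F [-0.2  0.5 -1.4] M [-0.07  0.86 -0.02] g 0.0272
[[-0.69, 0.574, 0.442], [-0.502, 0.06, -0.862], [-0.521, -0.817, 0.247]]
TCP in socket-ish frame mm (x,along -n,z) [  0.8 -86.6   0.8] tilt/roll [  -0.  -115.2    0.3]
```

Request:
drive_tool(plan=[{"travel": [0, 0.4, 0], "turn": [0, 0, 0], "hand": 2}, {"travel": [0, 0.8, 0], "turn": [0, 0, 0], "hand": 2}, {"travel": [0, 1.1, 0], "turn": [0, 0, 0], "hand": 2}, {"travel": [0, 1.1, 0], "turn": [0, 0, 0], "hand": 2}, {"travel": [0, 1.1, 0], "turn": [0, 0, 0], "hand": 2}])

```text
time_s: 9.82
position: [0.5799, 0.1931, 0.139]
ee_rot: [-0.029, -0.613, 0.685, -0.393]
wrist_force: [-1.7, -0.1, -2.0]
grip_width: 0.0275
```

Run:
```python
from h import *
o=st();soc(o)
im=arm.capture("wrist")[:,:,::-1];cv2.imwrite("pics/w6.png",im)
im=arm.capture("top")[:,:,::-1];cv2.imwrite("pics/t6.png",im)
```

```text
t 9.82 pos [0.5799 0.1931 0.139 ] q [-38.8  21.5   8.9 128.5 100.1  11.3  82.8] F [-1.7 -0.1 -2. ] M [-0.14  0.85  0.03] g 0.0275
[[-0.69, 0.573, 0.442], [-0.503, 0.06, -0.862], [-0.521, -0.817, 0.247]]
TCP in socket-ish frame mm (x,along -n,z) [  0.7 -75.6   1.1] tilt/roll [   0.  -115.2    0.3]
```

View pics/w6.png

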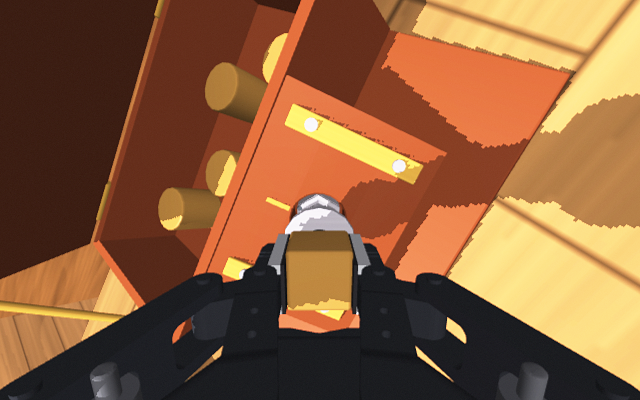

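The key is seated about 18 mm deep with almost no force. Starting the tightening.

Request:
drive_tool(plan=[{"travel": [0, 0, 0], "turn": [0, 9, 0], "hand": 2}, {"travel": [0, 0, 0], "turn": [0, 18, 0], "hand": 2}, {"travel": [0, 0, 0], "turn": [0, 27, 0], "hand": 2}, {"travel": [0, 0, 0], "turn": [0, 36, 0], "hand": 2}, {"travel": [0, 0, 0], "turn": [0, 45, 0], "hand": 2}, {"travel": [0, 0, 0], "turn": [0, 54, 0], "hand": 2}, {"travel": [0, 0, 0], "turn": [0, 63, 0], "hand": 2}, {"travel": [0, 0, 0], "turn": [0, 72, 0], "hand": 2}])

```text
time_s: 10.92
position: [0.5806, 0.1933, 0.1396]
ee_rot: [0.428, 0.727, -0.536, -0.044]
wrist_force: [1.7, 0.5, -0.5]
grip_width: 0.0272
```

Run:
```python
from h import *
o=st();soc(o)
```

```text
t 10.93 pos [0.5806 0.1933 0.1396] q [-26.6  21.4  -5.5 127.6  95.9  16.3  16.6] F [ 1.7  0.5 -0.5] M [-0.1   0.45  0.15] g 0.0272
[[-0.63, 0.574, -0.522], [0.669, 0.06, -0.741], [-0.394, -0.816, -0.422]]
TCP in socket-ish frame mm (x,along -n,z) [  0.9 -75.7   0.2] tilt/roll [ -0.2 -42.9   0.2]
```

Request:
drive_tool(plan=[{"travel": [0, 0, 0], "turn": [0, 9, 0], "hand": 2}, {"travel": [0, 0, 0], "turn": [0, 18, 0], "hand": 2}, {"travel": [0, 0, 0], "turn": [0, 27, 0], "hand": 2}, {"travel": [0, 0, 0], "turn": [0, 36, 0], "hand": 2}, {"travel": [0, 0, 0], "turn": [0, 45, 0], "hand": 2}, {"travel": [0, 0, 0], "turn": [0, 54, 0], "hand": 2}, {"travel": [0, 0, 0], "turn": [0, 63, 0], "hand": 2}, {"travel": [0, 0, 0], "turn": [0, 72, 0], "hand": 2}])

```text
time_s: 11.92
position: [0.5808, 0.193, 0.1397]
ee_rot: [0.661, 0.562, -0.182, -0.463]
wrist_force: [1.0, -0.8, -0.4]
grip_width: 0.0273
```

Run:
```python
from h import *
o=st();soc(o)
im=arm.capture("wrist")[:,:,::-1];cv2.imwrite("pics/w7.png",im)
```

```text
t 11.93 pos [0.5808 0.193  0.1397] q [-17.9  22.  -15.7 127.   94.6  19.9 -52.7] F [ 1.  -0.8 -0.4] M [-0.26  0.34  0.07] g 0.0273
[[0.302, 0.575, -0.761], [0.911, 0.06, 0.407], [0.279, -0.816, -0.506]]
TCP in socket-ish frame mm (x,along -n,z) [  0.5 -75.7   0. ] tilt/roll [-0.3 29.1  0.1]
```

View pics/w7.png

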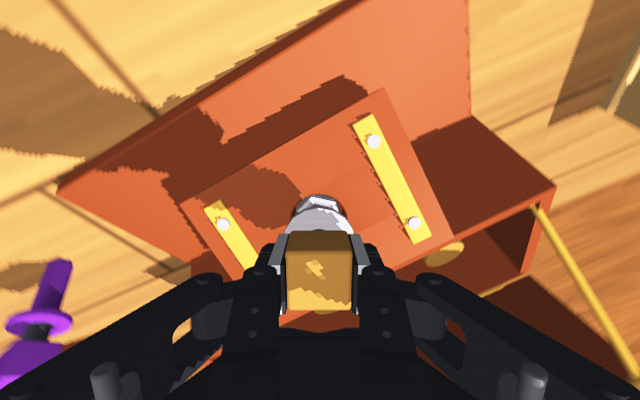

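Request:
drive_tool(plan=[{"travel": [0, 0, 0], "turn": [0, 9, 0], "hand": 2}, {"travel": [0, 0, 0], "turn": [0, 18, 0], "hand": 2}, {"travel": [0, 0, 0], "turn": [0, 27, 0], "hand": 2}, {"travel": [0, 0, 0], "turn": [0, 36, 0], "hand": 2}, {"travel": [0, 0, 0], "turn": [0, 45, 0], "hand": 2}, {"travel": [0, 0, 0], "turn": [0, 54, 0], "hand": 2}, {"travel": [0, 0, 0], "turn": [0, 63, 0], "hand": 2}, {"travel": [0, 0, 0], "turn": [0, 72, 0], "hand": 2}, {"travel": [0, 0, 0], "turn": [0, 80, 0], "hand": 2}])

```text
time_s: 13.1
position: [0.5805, 0.1927, 0.1395]
ee_rot: [-0.624, -0.134, -0.285, 0.715]
wrist_force: [1.5, -1.4, 0.9]
grip_width: 0.0273
```

Run:
```python
from h import *
o=st();soc(o);print("M axis",o["moment"]@axis())
```

```text
t 13.1 pos [0.5805 0.1927 0.1395] q [  -9.9   23.2  -25.1  126.5   94.    23.5 -130.4] F [ 1.5 -1.4  0.9] M [-0.36  0.52 -0.05] g 0.0273
[[0.802, 0.574, 0.164], [-0.24, 0.059, 0.969], [0.547, -0.816, 0.185]]
TCP in socket-ish frame mm (x,along -n,z) [  0.2 -75.7   0.4] tilt/roll [-4.00e-01  1.09e+02 -1.00e-01]
M axis 0.1336513784931048
```

Request:
drive_tool(plan=[{"travel": [0, 0, 0], "turn": [0, 5, 0], "hand": 2}, {"travel": [0, 0, 0], "turn": [0, 10, 0], "hand": 2}, {"travel": [0, 0, 0], "turn": [0, 15, 0], "hand": 2}, {"travel": [0, 0, 0], "turn": [0, 20, 0], "hand": 2}, {"travel": [0, 0, 0], "turn": [0, 20, 0], "hand": 2}])

```text
time_s: 13.72
position: [0.5804, 0.1927, 0.1394]
ee_rot: [-0.566, -0.009, -0.387, 0.728]
wrist_force: [-0.5, -1.5, 1.1]
grip_width: 0.0272
```

Run:
```python
from h import *
o=st();soc(o);print("M axis",o["moment"]@axis())
```

```text
t 13.72 pos [0.5804 0.1927 0.1394] q [  -8.1   23.5  -27.2  126.4   93.9   24.3 -149.7] F [-0.5 -1.5  1.1] M [-0.3   0.42 -0.18] g 0.0272
[[0.7, 0.574, 0.425], [-0.553, 0.059, 0.831], [0.452, -0.817, 0.359]]
TCP in socket-ish frame mm (x,along -n,z) [  0.2 -75.7   0.6] tilt/roll [ -0.3 128.7  -0.2]
M axis -0.004013351266083171
```

Request:
drive_tool(plan=[{"travel": [0, 0, 0], "turn": [0, 4, 0], "hand": 2}, {"travel": [0, 0, 0], "turn": [0, 8, 0], "hand": 2}, {"travel": [0, 0, 0], "turn": [0, 12, 0], "hand": 2}, {"travel": [0, 0, 0], "turn": [0, 15, 0], "hand": 2}, {"travel": [0, 0, 0], "turn": [0, 15, 0], "hand": 2}])

```text
time_s: 14.35
position: [0.5803, 0.1928, 0.1393]
ee_rot: [-0.511, 0.086, -0.458, 0.723]
wrist_force: [0.4, -1.1, 2.5]
grip_width: 0.0274
```

Run:
```python
from h import *
o=st();soc(o);print("M axis",o["moment"]@axis())
```

```text
t 14.35 pos [0.5803 0.1928 0.1393] q [  -6.8   23.8  -28.9  126.4   93.9   25.  -164.3] F [ 0.4 -1.1  2.5] M [-0.45  0.38 -0.2 ] g 0.0274
[[0.566, 0.574, 0.591], [-0.749, 0.059, 0.66], [0.344, -0.817, 0.463]]
TCP in socket-ish frame mm (x,along -n,z) [  0.3 -75.7   0.6] tilt/roll [ -0.3 143.7  -0.2]
M axis 0.06839981221927705
```

Turned 259° with no stop felt yet, and j7 is near its limit. I'll open, turn back 90° and take a fresh grip.

Request:
drive_tool(plan=[{"travel": [0, 0, 0], "turn": [0, 0, 0], "hand": 7}, {"travel": [0, 0, 0], "turn": [0, 0, 0], "hand": 7}, {"travel": [0, 0, 0], "turn": [0, 0, 0], "hand": 7}, {"travel": [0, 0, 0], "turn": [0, 0, 0], "hand": 7}])

```text
time_s: 14.85
position: [0.5799, 0.1933, 0.1389]
ee_rot: [-0.51, 0.087, -0.458, 0.723]
wrist_force: [0.3, 0.5, 0.1]
grip_width: 0.0699
```

Run:
```python
from h import *
o=st();soc(o);print("M axis",o["moment"]@axis())
im=arm.capture("wrist")[:,:,::-1];cv2.imwrite("pics/w8.png",im)
```

```text
t 14.85 pos [0.5799 0.1933 0.1389] q [  -6.8   23.8  -28.9  126.4   93.9   25.  -164.5] F [0.3 0.5 0.1] M [-0.09  0.58  0.02] g 0.0699
[[0.566, 0.573, 0.593], [-0.75, 0.06, 0.658], [0.342, -0.817, 0.464]]
TCP in socket-ish frame mm (x,along -n,z) [  0.9 -75.6   1.2] tilt/roll [ -0.2 143.8  -0.2]
M axis 0.034019305322433385
```

View pics/w8.png

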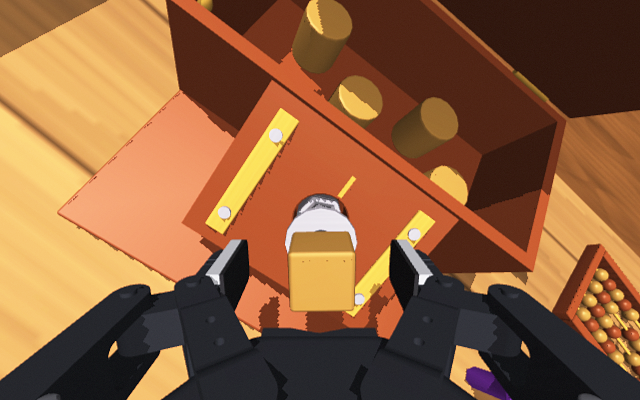

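The key stays seated, its head square between the open jaws. Rotating back 90°.

Request:
drive_tool(plan=[{"travel": [0, 0, 0], "turn": [0, -10, 0], "hand": 7}, {"travel": [0, 0, 0], "turn": [0, -20, 0], "hand": 7}, {"travel": [0, 0, 0], "turn": [0, -30, 0], "hand": 7}, {"travel": [0, 0, 0], "turn": [0, -40, 0], "hand": 7}, {"travel": [0, 0, 0], "turn": [0, -50, 0], "hand": 7}, {"travel": [0, 0, 0], "turn": [0, -60, 0], "hand": 7}, {"travel": [0, 0, 0], "turn": [0, -70, 0], "hand": 7}, {"travel": [0, 0, 0], "turn": [0, -80, 0], "hand": 7}, {"travel": [0, 0, 0], "turn": [0, -90, 0], "hand": 7}, {"travel": [0, 0, 0], "turn": [0, -90, 0], "hand": 7}])

```text
time_s: 16.15
position: [0.5799, 0.1933, 0.139]
ee_rot: [0.685, 0.449, -0.037, -0.573]
wrist_force: [0.4, -0.4, -0.3]
grip_width: 0.0698
```

Run:
```python
from h import *
o=st();soc(o)
im=arm.capture("wrist")[:,:,::-1];cv2.imwrite("pics/w9.png",im)
```

```text
t 16.15 pos [0.5799 0.1933 0.139 ] q [-15.2  22.4 -18.9 126.9  94.3  21.1 -76.7] F [ 0.4 -0.4 -0.3] M [-0.04  0.55  0.  ] g 0.0698
[[0.593, 0.573, -0.565], [0.657, 0.06, 0.751], [0.465, -0.817, -0.341]]
TCP in socket-ish frame mm (x,along -n,z) [  0.9 -75.6   1.1] tilt/roll [-0.2 53.9  0. ]
```

View pics/w9.png

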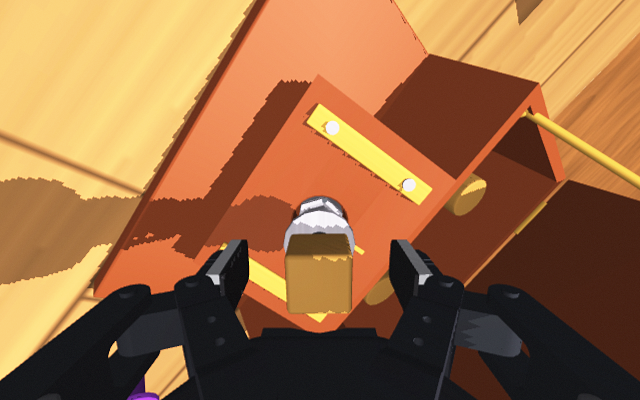

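Request:
drive_tool(plan=[{"travel": [0, 0, 0], "turn": [0, 0, 0], "hand": 2}, {"travel": [0, 0, 0], "turn": [0, 0, 0], "hand": 2}, {"travel": [0, 0, 0], "turn": [0, 0, 0], "hand": 2}, {"travel": [0, 0, 0], "turn": [0, 0, 0], "hand": 2}, {"travel": [0, 0, 0], "turn": [0, 0, 0], "hand": 2}, {"travel": [0, 0, 0], "turn": [0, 4, 0], "hand": 2}, {"travel": [0, 0, 0], "turn": [0, 8, 0], "hand": 2}, {"travel": [0, 0, 0], "turn": [0, 12, 0], "hand": 2}, {"travel": [0, 0, 0], "turn": [0, 12, 0], "hand": 2}])

```text
time_s: 17.32
position: [0.5801, 0.1933, 0.1391]
ee_rot: [0.685, 0.388, 0.035, -0.616]
wrist_force: [0.9, 1.2, -1.3]
grip_width: 0.0275
```

Run:
```python
from h import *
o=st();soc(o);print("M axis",o["moment"]@axis())
```

```text
t 17.32 pos [0.5801 0.1933 0.1391] q [-13.9  22.6 -20.4 126.8  94.2  21.6 -88.3] F [ 0.9  1.2 -1.3] M [0.15 0.36 0.22] g 0.0275
[[0.697, 0.573, -0.431], [0.488, 0.06, 0.871], [0.525, -0.817, -0.238]]
TCP in socket-ish frame mm (x,along -n,z) [  0.9 -75.6   0.9] tilt/roll [-0.3 65.8 -0. ]
M axis 0.07847874278398437
```

Request:
drive_tool(plan=[{"travel": [0, 0, 0], "turn": [0, 4, 0], "hand": 2}, {"travel": [0, 0, 0], "turn": [0, 8, 0], "hand": 2}, {"travel": [0, 0, 0], "turn": [0, 8, 0], "hand": 2}])

```text
time_s: 17.7
position: [0.5801, 0.1934, 0.1391]
ee_rot: [0.68, 0.344, 0.082, -0.642]
wrist_force: [1.7, 0.6, -1.2]
grip_width: 0.0271
```

Run:
```python
from h import *
o=st();soc(o);print("M axis",o["moment"]@axis())
```

```text
t 17.7 pos [0.5801 0.1934 0.1391] q [-13.2  22.7 -21.3 126.8  94.2  22.  -96. ] F [ 1.7  0.6 -1.2] M [0.15 0.33 0.18] g 0.0271
[[0.75, 0.574, -0.33], [0.363, 0.06, 0.93], [0.553, -0.817, -0.163]]
TCP in socket-ish frame mm (x,along -n,z) [  0.9 -75.6   0.8] tilt/roll [-0.3 73.7 -0. ]
M axis 0.04378402623754907
```

Request:
drive_tool(plan=[{"travel": [0, 0, 0], "turn": [0, 4, 0], "hand": 2}, {"travel": [0, 0, 0], "turn": [0, 8, 0], "hand": 2}, {"travel": [0, 0, 0], "turn": [0, 8, 0], "hand": 2}])

```text
time_s: 18.08
position: [0.5801, 0.1934, 0.1392]
ee_rot: [0.673, 0.299, 0.129, -0.664]
wrist_force: [3.0, 1.6, -0.9]
grip_width: 0.0273
```

Run:
```python
from h import *
o=st();soc(o);print("M axis",o["moment"]@axis())
im=arm.capture("wrist")[:,:,::-1];cv2.imwrite("pics/w10.png",im)
```

```text
t 18.07 pos [0.5801 0.1934 0.1392] q [ -12.4   22.8  -22.2  126.7   94.1   22.3 -103.8] F [ 3.   1.6 -0.9] M [0.16 0.26 0.27] g 0.0273
[[0.788, 0.574, -0.223], [0.231, 0.06, 0.971], [0.57, -0.817, -0.085]]
TCP in socket-ish frame mm (x,along -n,z) [  1.  -75.6   0.8] tilt/roll [-0.3 81.7 -0.1]
M axis 0.11044932554253964
```

View pics/w10.png

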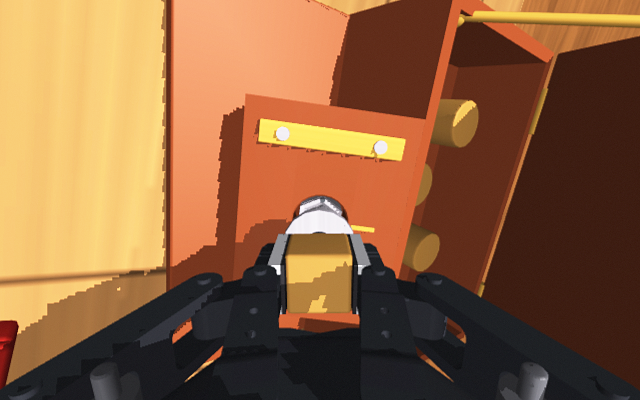

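Run:
```python
from h import *
L=[]
for k in (6,7,8,9,10): L.append(crop(cv2.imread(f"pics/w{k}.png"),285,185,357,250,4))
L.append(L[0]*0)
cv2.imwrite("pics/cmp.png",cv2.resize(np.vstack([np.hstack(L[:3]),np.hstack(L[3:])]),(800,481)))
```

```text
(no output)
```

View pics/cmp.png

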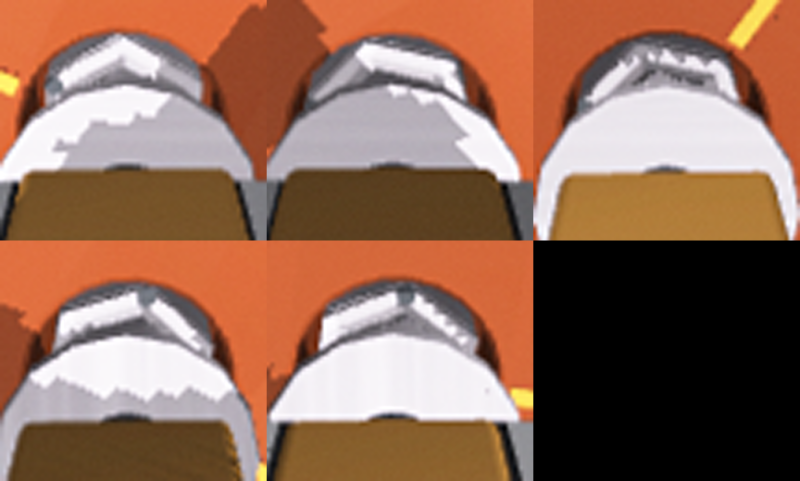

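The bolt carries a dark dot on one corner: bottom corner in w4, top corner in w10. I'll use it to measure the bolt's turn directly.

Run:
```python
from h import *
d=np.load("w4.npz")
# camera in tool frame is fixed: derive from current
o=arm.get_obs();c=cam("wrist");Rt=R.from_quat(o["ee_rot"]).as_matrix()
Mct=c[1]@Rt; tct=c[1]@o["position"]+c[2]   # cam = Mct*tool + tct
s=800/(72*4*3.)
def px(u,v,i): return np.array([(u/s-288*(i%3))/4+285-.4,(v/ (481/520.) -260*(i//3))/4+185-.4])
def ang(p,ydep,ctr):
    dd=Mct.T@np.linalg.inv(c[0])@np.array([*p,1.]);oo=-Mct.T@tct
    X=oo+dd*(ydep-oo[1])/dd[1]; v=X-np.array([ctr[0],ydep,ctr[1]])
    return X*1000,np.hypot(v[0],v[2])*1000,np.degrees(np.arctan2(v[0],v[2]))
# image right=+x, up=+z ; +y turn: z->x = cw
for nm,p,roll,yd,ctr in [("w4",(290-.45+29.8,155-.45+43.),0,.1816,(.0014,.0037)),("w5",(280-.45+190/8,150-.45+366/8),-115.1,.1113,(0,0)),("w6",px(57,88,0),-115.2,.0756,(0,0)),("w9",px(147,297,3),53.9,.0756,(0,0)),("w10",px(405,297,4),81.7,.0756,(0,0))]:
    X,r,a=ang(p,yd,ctr);print(nm,p.__str__(),X.round(1),r.round(1),a.round(1),"abs",(a+roll).round(1))
```

```text
w4 (319.35, 197.55) [  0.4 181.6 -12.7] 16.5 -176.5 abs -176.5
w5 (303.3, 195.3) [-12.6 111.3   7.3] 14.5 -59.8 abs -174.9
w6 [299.99       208.38378378] [-13.   75.6   7.1] 14.8 -61.5 abs -176.7
w9 [324.29       199.87027027] [ 3.5 75.6 13.1] 13.5 15.0 abs 68.9
w10 [321.95       199.87027027] [ 1.9 75.6 13.1] 13.2 8.4 abs 90.1
```

Request:
drive_tool(plan=[{"travel": [0, 0, 0], "turn": [0, 4, 0], "hand": 2}, {"travel": [0, 0, 0], "turn": [0, 8, 0], "hand": 2}, {"travel": [0, 0, 0], "turn": [0, 8, 0], "hand": 2}, {"travel": [0, 0, 0], "turn": [0, 8, 0], "hand": 2}])

```text
time_s: 18.62
position: [0.5802, 0.1934, 0.1392]
ee_rot: [-0.663, -0.252, -0.176, 0.683]
wrist_force: [2.6, 1.7, -1.2]
grip_width: 0.0271
```

Run:
```python
from h import *
o=st();soc(o);print("M axis",o["moment"]@axis())
im=arm.capture("wrist")[:,:,::-1];cv2.imwrite("pics/w11.png",im)
a=cv2.imread("pics/w10.png")
cv2.imwrite("pics/w11c.png",np.hstack([crop(a,285,185,357,250,5),crop(im,285,185,357,250,5)]))
```

```text
t 18.62 pos [0.5802 0.1934 0.1392] q [ -11.6   22.9  -23.1  126.7   94.1   22.7 -111.6] F [ 2.6  1.7 -1.2] M [0.2  0.03 0.38] g 0.0271
[[0.812, 0.574, -0.111], [0.093, 0.06, 0.994], [0.577, -0.817, -0.004]]
TCP in socket-ish frame mm (x,along -n,z) [  0.9 -75.6   0.7] tilt/roll [-0.3 89.7 -0.1]
M axis 0.19426132038801416
```

View pics/w11c.png

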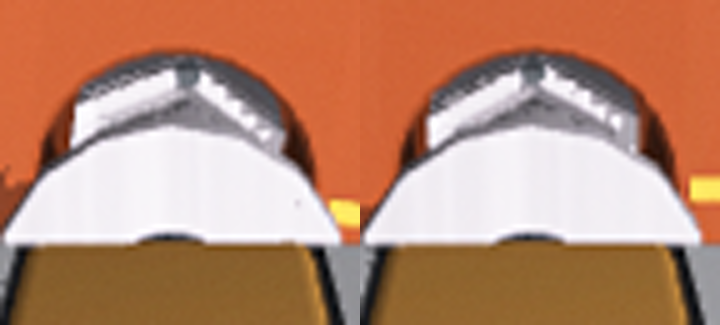

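Request:
drive_tool(plan=[{"travel": [0, 0, 0], "turn": [0, 4, 0], "hand": 2}, {"travel": [0, 0, 0], "turn": [0, 8, 0], "hand": 2}, {"travel": [0, 0, 0], "turn": [0, 8, 0], "hand": 2}, {"travel": [0, 0, 0], "turn": [0, 8, 0], "hand": 2}])

```text
time_s: 19.18
position: [0.5802, 0.1933, 0.1392]
ee_rot: [-0.649, -0.203, -0.222, 0.699]
wrist_force: [2.3, 2.7, -0.3]
grip_width: 0.027
```

Run:
```python
from h import *
o=st();soc(o);print("M axis",o["moment"]@axis())
im=arm.capture("wrist")[:,:,::-1];cv2.imwrite("pics/w12.png",im)
L=[crop(cv2.imread(f"pics/w{k}.png"),285,185,357,225,5) for k in (8,9,10,11,12,12)]
cv2.imwrite("pics/w12c.png",np.vstack([np.hstack(L[:2]),np.hstack(L[2:4]),np.hstack(L[4:])]))
```

```text
t 19.18 pos [0.5802 0.1933 0.1392] q [ -10.9   23.   -24.   126.6   94.    23.  -119.4] F [ 2.3  2.7 -0.3] M [ 0.41 -0.17  0.27] g 0.027
[[0.819, 0.574, 0.004], [-0.047, 0.06, 0.997], [0.572, -0.817, 0.076]]
TCP in socket-ish frame mm (x,along -n,z) [  0.9 -75.6   0.7] tilt/roll [-0.3 97.7 -0.1]
M axis 0.002544557445445936
```

View pics/w12c.png

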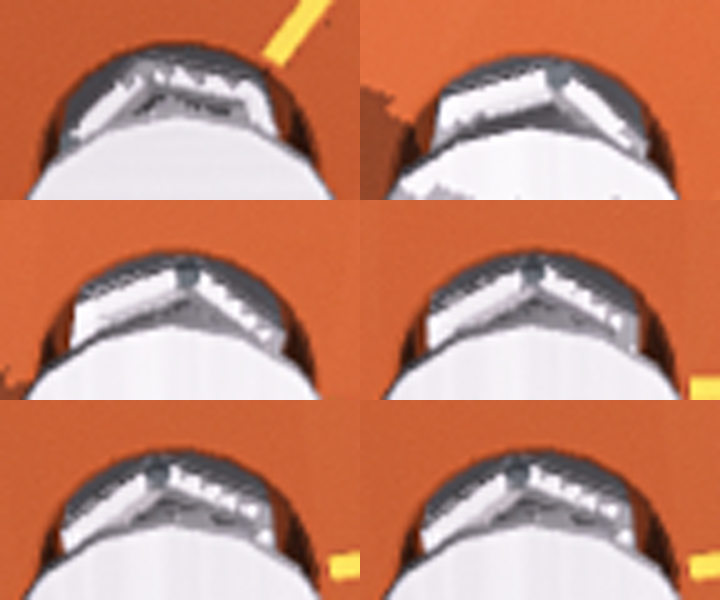

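Run:
```python
from h import *
L=[crop(cv2.imread(f"pics/w{k}.png"),260,215,380,335,3) for k in (7,10,12)]
cv2.imwrite("pics/hd.png",cv2.resize(np.hstack(L),(799,266)))
```

```text
(no output)
```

View pics/hd.png

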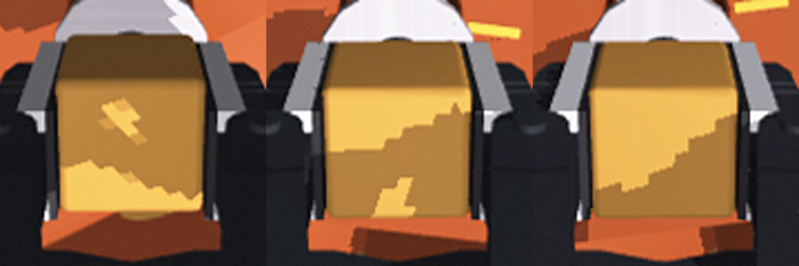

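Run:
```python
from h import *
E=[];M=[];F=[]
for i in range(8):
    o=arm.get_obs();E.append(o["effort"]);M.append(o["moment"]);F.append(o["wrist_force"]);arm.capture("top")
E=np.array(E);M=np.array(M)
print(E.mean(0).round(3),E.std(0).round(3));print(M.mean(0).round(3),M.std(0).round(3),"axis",(M@axis()).mean(),np.mean(F,0))
```

```text
[  0.772 -42.903  -2.191 -15.616   0.249   1.067  -0.057] [0.023 0.187 0.041 0.188 0.038 0.01  0.009]
[ 0.402 -0.289  0.35 ] [0.028 0.068 0.018] axis 0.07468257364062308 [3.19011999 2.47024139 0.52576605]
```

Request:
drive_tool(plan=[{"travel": [0, 0, 0], "turn": [0, 0, 0], "hand": 7}, {"travel": [0, 0, 0], "turn": [0, 0, 0], "hand": 7}, {"travel": [0, 0, 0], "turn": [0, 0, 0], "hand": 7}, {"travel": [0, 0, 0], "turn": [0, 0, 0], "hand": 7}])

```text
time_s: 20.12
position: [0.5797, 0.1929, 0.1388]
ee_rot: [-0.649, -0.202, -0.222, 0.699]
wrist_force: [-0.0, 0.5, 0.9]
grip_width: 0.0698
```

Run:
```python
from h import *
o=st();soc(o)
M=[];E=[]
im=arm.capture("wrist")[:,:,::-1];cv2.imwrite("pics/w13.png",im);cv2.imwrite("pics/w13c.png",crop(im,250,180,390,330,4))
for i in range(3):
    o=arm.get_obs();M.append(o["moment"]);E.append(o["effort"]);cc=arm.capture("scene")
cv2.imwrite("pics/s13.png",cc[:,:,::-1])
print(np.mean(M,0)@axis(),np.mean(M,0),np.mean(E,0).round(3))
```

```text
t 20.12 pos [0.5797 0.1929 0.1388] q [ -10.9   23.1  -24.   126.7   94.    23.  -119.5] F [-0.   0.5  0.9] M [-0.04  0.57  0.06] g 0.0698
[[0.82, 0.573, 0.005], [-0.048, 0.06, 0.997], [0.571, -0.817, 0.077]]
TCP in socket-ish frame mm (x,along -n,z) [  0.5 -75.5   1.4] tilt/roll [-0.3 97.8 -0. ]
-0.000428950967276272 [-0.04872838  0.58046147  0.00945157] [ 1.4000e-02 -4.4172e+01 -2.9330e+00 -1.8579e+01  8.6900e-01  8.9500e-01
 -0.0000e+00]
```

View pics/w13c.png

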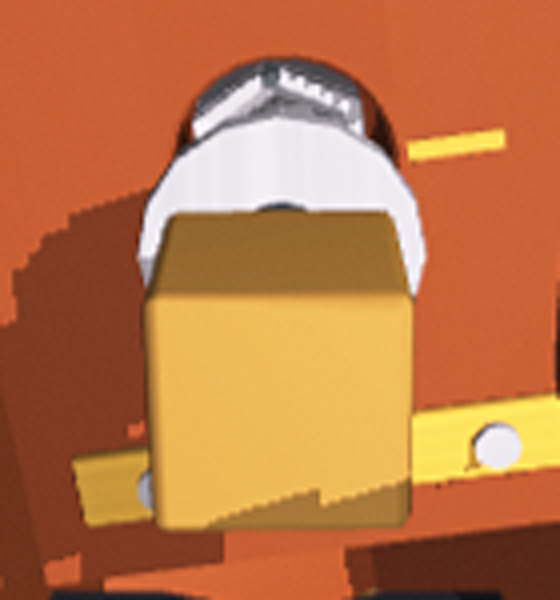

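Request:
drive_tool(plan=[{"travel": [0, 0, 0], "turn": [0, 0, 0], "hand": 2}, {"travel": [0, 0, 0], "turn": [0, 0, 0], "hand": 2}, {"travel": [0, 0, 0], "turn": [0, 0, 0], "hand": 2}, {"travel": [0, 0, 0], "turn": [0, 0, 0], "hand": 2}, {"travel": [0, 0.1, 0], "turn": [0, 0, 0], "hand": 2}, {"travel": [0, 0.15, 0], "turn": [0, 6, 0], "hand": 2}, {"travel": [0, 0.15, 0], "turn": [0, 12, 0], "hand": 2}, {"travel": [0, 0.15, 0], "turn": [0, 18, 0], "hand": 2}, {"travel": [0, 0.15, 0], "turn": [0, 18, 0], "hand": 2}], squeeze=80)

```text
time_s: 21.45
position: [0.5808, 0.1931, 0.1376]
ee_rot: [-0.606, -0.091, -0.321, 0.722]
wrist_force: [0.2, -0.9, -0.1]
grip_width: 0.0271
```

```bash
cat >> h.py <<'E'
def look(k,nav=4):
    o=st();soc(o);M=[];E=[]
    im=arm.capture("wrist")[:,:,::-1];cv2.imwrite(f"pics/w{k}.png",im);cv2.imwrite(f"pics/w{k}c.png",crop(im,250,180,390,330,4))
    for i in range(nav):
        o=arm.get_obs();M.append(o["moment"]);E.append(o["effort"]);arm.capture("top")
    print("Maxis",np.mean(M,0)@axis(),np.mean(M,0),"j7",np.mean(E,0)[6])
E
python3 -c "
from h import *
look(14)"
```

```text
t 21.45 pos [0.5808 0.1931 0.1376] q [  -9.1   23.6  -26.   126.4   94.3   23.9 -137.3] F [ 0.2 -0.9 -0.1] M [-0.1  0.5 -0. ] g 0.0271
[[0.778, 0.573, 0.257], [-0.353, 0.06, 0.934], [0.52, -0.817, 0.249]]
TCP in socket-ish frame mm (x,along -n,z) [  0.6 -74.    1.2] tilt/roll [-3.000e-01  1.158e+02 -1.000e-01]
Maxis 0.0210286664040684 [-0.09129271  0.5356519   0.00262836] j7 -0.05210560808336595
```

View pics/w14c.png

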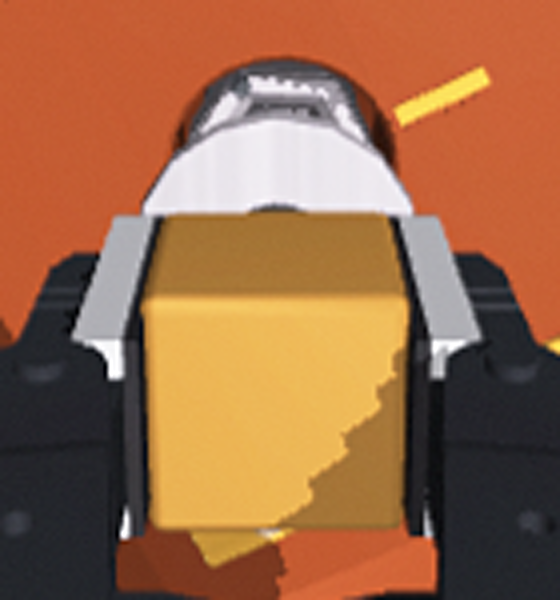

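Request:
drive_tool(plan=[{"travel": [0, 0, 0], "turn": [0, 5, 0], "hand": 2}, {"travel": [0, 0, 0], "turn": [0, 10, 0], "hand": 2}, {"travel": [0, 0, 0], "turn": [0, 15, 0], "hand": 2}, {"travel": [0, 0, 0], "turn": [0, 20, 0], "hand": 2}, {"travel": [0, 0, 0], "turn": [0, 20, 0], "hand": 2}])

```text
time_s: 22.32
position: [0.5811, 0.1934, 0.138]
ee_rot: [-0.541, 0.036, -0.421, 0.727]
wrist_force: [0.9, 0.1, -0.2]
grip_width: 0.0272
```

```bash
python3 -c "
from h import *
look(15)"
```

```text
t 22.32 pos [0.5811 0.1934 0.138 ] q [  -7.3   23.9  -28.3  126.3   94.2   24.8 -156.8] F [ 0.9  0.1 -0.2] M [-0.04  0.26  0.08] g 0.0272
[[0.643, 0.574, 0.507], [-0.651, 0.06, 0.757], [0.404, -0.817, 0.412]]
TCP in socket-ish frame mm (x,along -n,z) [  0.9 -74.1   0.6] tilt/roll [ -0.2 135.7  -0.2]
Maxis 0.05543083824911695 [0.0109359  0.16696928 0.08790771] j7 -0.08784024976193905
```

View pics/w15c.png

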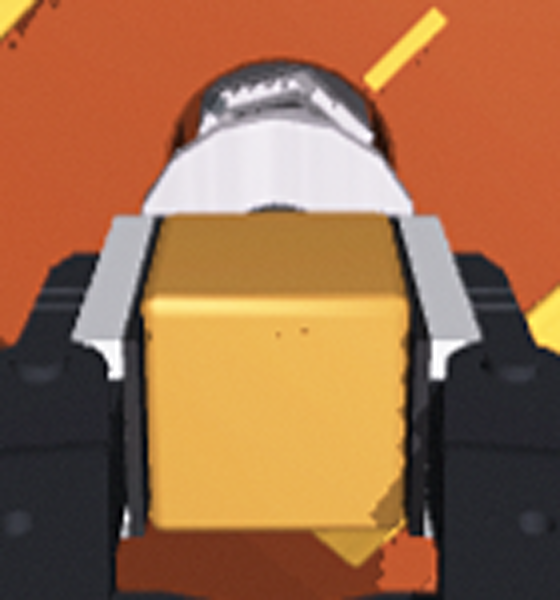

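Request:
drive_tool(plan=[{"travel": [0, 0, 0], "turn": [0, 0, 0], "hand": 7}, {"travel": [0, 0, 0], "turn": [0, 0, 0], "hand": 7}, {"travel": [0, 0, 0], "turn": [0, -10, 0], "hand": 7}, {"travel": [0, 0, 0], "turn": [0, -20, 0], "hand": 7}, {"travel": [0, 0, 0], "turn": [0, -30, 0], "hand": 7}, {"travel": [0, 0, 0], "turn": [0, -40, 0], "hand": 7}, {"travel": [0, 0, 0], "turn": [0, -50, 0], "hand": 7}, {"travel": [0, 0, 0], "turn": [0, -60, 0], "hand": 7}, {"travel": [0, 0, 0], "turn": [0, -70, 0], "hand": 7}, {"travel": [0, 0, 0], "turn": [0, -80, 0], "hand": 7}])

```text
time_s: 23.82
position: [0.5804, 0.1932, 0.1376]
ee_rot: [0.685, 0.441, -0.027, -0.579]
wrist_force: [0.7, -0.3, -0.5]
grip_width: 0.0701
```

Request:
drive_tool(plan=[{"travel": [0, 0, 0], "turn": [0, -10, 0], "hand": 7}, {"travel": [0, 0, 0], "turn": [0, -10, 0], "hand": 7}, {"travel": [0, 0, 0], "turn": [0, -10, 0], "hand": 2}, {"travel": [0, 0, 0], "turn": [0, -10, 0], "hand": 2}, {"travel": [0, 0, 0], "turn": [0, -10, 0], "hand": 2}, {"travel": [0, 0, 0], "turn": [0, -10, 0], "hand": 2}, {"travel": [0, 0, 0], "turn": [0, -10, 0], "hand": 2}, {"travel": [0, 0, 0], "turn": [0, -6, 0], "hand": 2}, {"travel": [0, 0, 0], "turn": [0, -2, 0], "hand": 2}, {"travel": [0, 0, 0], "turn": [0, -2, 0], "hand": 2}])

```text
time_s: 25.08
position: [0.5809, 0.1933, 0.1378]
ee_rot: [0.684, 0.45, -0.037, -0.572]
wrist_force: [0.9, 0.2, -1.5]
grip_width: 0.0271
```

```bash
python3 -c "
from h import *
look(16)"
```

```text
t 25.07 pos [0.5809 0.1933 0.1378] q [-15.2  22.6 -18.9 126.8  94.7  21.1 -76.9] F [ 0.9  0.2 -1.5] M [-0.08  0.6   0.23] g 0.0271
[[0.592, 0.573, -0.566], [0.659, 0.06, 0.75], [0.464, -0.817, -0.342]]
TCP in socket-ish frame mm (x,along -n,z) [  0.8 -74.1   1. ] tilt/roll [-0.2 53.8  0. ]
Maxis 0.19200129736466817 [-0.07071726  0.51705264  0.22426371] j7 -0.22083815652877092
```

View pics/w16c.png

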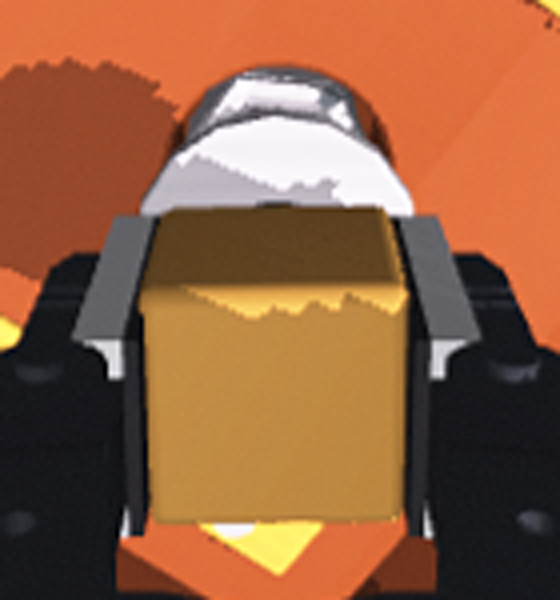

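Torque is now about 0.2 N·m, above the 0.12 drag, and the bolt's dot hasn't moved over about 45° of key motion. So the bolt is at its stop, about 264° from its start. I'll ease back and pull straight out.

Request:
drive_tool(plan=[{"travel": [0, 0, 0], "turn": [0, -5, 0], "hand": 2}, {"travel": [0, 0, 0], "turn": [0, -10, 0], "hand": 2}, {"travel": [0, -0.7, 0], "turn": [0, -12, 0], "hand": 2}, {"travel": [0, -1.6, 0], "turn": [0, -12, 0], "hand": 2}, {"travel": [0, -2.6, 0], "turn": [0, -12, 0], "hand": 2}, {"travel": [0, -4, 0], "turn": [0, -12, 0], "hand": 2}, {"travel": [0, -7, 0], "turn": [0, -12, 0], "hand": 2}, {"travel": [0, -10.5, 0], "turn": [0, -12, 0], "hand": 2}, {"travel": [0, -10.5, 0], "turn": [0, -12, 0], "hand": 2}])

```text
time_s: 26.45
position: [0.5203, 0.1872, 0.2252]
ee_rot: [0.677, 0.508, -0.107, -0.522]
wrist_force: [-0.3, 0.0, -1.7]
grip_width: 0.0271
```

Run:
```python
from h import *
o=st();soc(o)
c=cam("wrist");im=arm.capture("wrist")[:,:,::-1];cv2.imwrite("pics/w17.png",im);np.savez("w17.npz",K=c[0],M=c[1],t=c[2])
cv2.imwrite("pics/w17c.png",np.hstack([crop(im,290,155,350,215,6.5),crop(im,260,190,380,310,3.25)]));print(proj(c,S))
```

```text
t 26.45 pos [0.5203 0.1872 0.2252] q [-16.4   8.2 -20.1 130.2  63.6  21.7 -37.5] F [-0.3  0.  -1.7] M [-0.12  0.81 -0.  ] g 0.0271
[[0.461, 0.575, -0.675], [0.799, 0.061, 0.598], [0.385, -0.816, -0.432]]
TCP in socket-ish frame mm (x,along -n,z) [   1.2 -180.6    0.7] tilt/roll [-0.4 41.9 -0.1]
[[318.13774559 186.36255108]]
```

View pics/w17c.png

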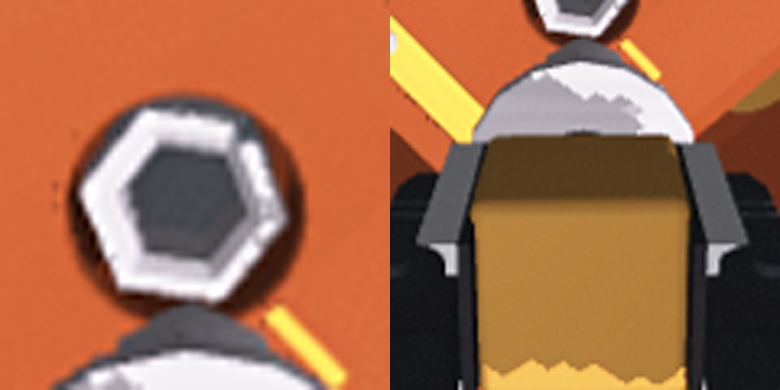

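Run:
```python
from h import *
d=np.load("w17.npz");c=(d["K"],d["M"],d["t"]);n=axis()
im=cv2.imread("pics/w17.png");cv2.imwrite("pics/w17z.png",crop(im,298,165,340,207,14))
B=sl(0)
def onpl(c,p,P):
    a,dd=ray(c,p);return a+dd*((P-a)@n)/(dd@n)
def run(c,Q,f):
    W=np.array([B.T@(onpl(c,f(q),S)-S)*1000 for q in Q]);C=W.mean(0)
    print("ctr",C.round(1));
    for w in W-C: print(np.hypot(w[0],w[2]).round(1),np.degrees(np.arctan2(w[0],w[2])).round(1))
run(c,[(150,110),(240,122),(283,213),(225,300),(122,290),(80,190)],lambda q:np.array(q)/6.5+[289.6,154.6])
d=np.load("w4.npz");c4=(d["K"],d["M"],d["t"])
run(c4,[(325,133),(455,225),(440,380),(298,440),(168,362),(180,200)],lambda q:np.array(q)/10+[289.55,154.55])
```

```text
ctr [-0.1  0.   0.4]
16.1 23.0
16.0 75.6
15.9 136.6
17.0 -161.3
17.1 -102.9
16.5 -39.7
ctr [-0.  -0.   0.2]
16.5 5.2
16.3 65.1
16.4 125.3
15.9 -174.9
16.6 -116.6
16.4 -54.4
```

View pics/w17z.png

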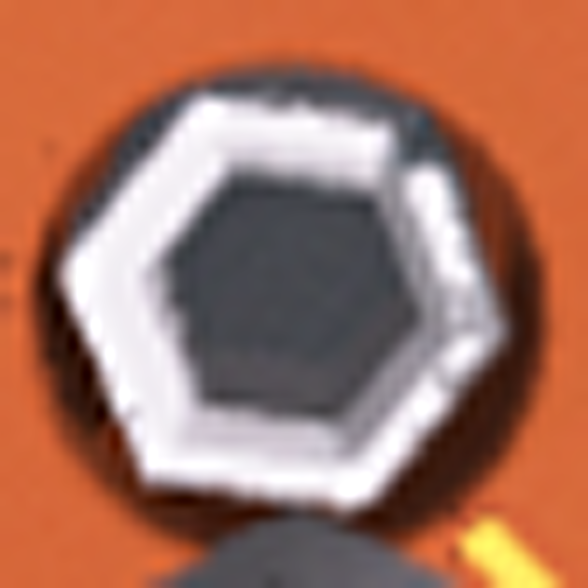

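Run:
```python
from h import *
o=arm.get_obs();c=cam("wrist");Rt=R.from_quat(o["ee_rot"]).as_matrix()
Mct=c[1]@Rt; tct=c[1]@o["position"]+c[2]; n=axis();B=sl(0)
# poses: pos, roll
P={6:((.5799,.1931,.139),-115.2),7:((.5808,.193,.1397),29.1),8:((.5799,.1933,.1389),143.8),9:((.5799,.1933,.139),53.9),10:((.5801,.1934,.1392),81.7),11:((.5802,.1934,.1392),89.7),12:((.5802,.1933,.1392),97.7),13:((.5797,.1929,.1388),97.8),14:((.5808,.1931,.1376),115.8),15:((.5811,.1934,.138),135.7),16:((.5809,.1933,.1378),53.8)}
p5=lambda u,v:(u/5+285-.4,v/5+185-.4); p4=lambda u,v:(u/4+250-.4,v/4+180-.4)
pc=lambda u,v,i:((u*864/800-288*(i%3))/4+285-.4,(v*520/481-260*(i//3))/4+185-.4)
obs={6:[pc(57,88,0),pc(123,37,0)],7:[pc(370,42,1),pc(458,60,1)],8:[p5(150,60),p5(262,90)],9:[p5(557-360,70)],10:[p5(187,270-200)],11:[p5(172,270-200)],12:[p5(158,470-400)],13:[p4(272,75)],14:[p4(243,78),p4(335,78)],15:[p4(303,75)],16:[p4(235,80),p4(330,85)]}
for k,(pos,roll) in P.items():
    Rk=sl(roll);M=Mct@Rk.T;t=tct-M@np.array(pos)
    for p in obs[k]:
        a,dd=ray((c[0],M,t),p);X=a+dd*((S-a)@n)/(dd@n);w=B.T@(X-S)*1000
        # tool-frame angle convention: +y turn positive
        print(k,roll,"r",np.hypot(w[0],w[2]).round(1),"abs",np.degrees(np.arctan2(w[0],w[2])).round(1), (w.round(1)))
```

```text
6 -115.2 r 13.9 abs -178.8 [ -0.3   0.  -13.9]
6 -115.2 r 15.9 abs -116.3 [-14.2   0.   -7. ]
7 29.1 r 16.8 abs 14.7 [ 4.3 -0.  16.2]
7 29.1 r 17.5 abs 71.9 [16.6  0.   5.4]
8 143.8 r 15.9 abs 127.0 [12.7 -0.  -9.6]
8 143.8 r 15.3 abs -172.3 [ -2.1   0.  -15.1]
9 53.9 r 15.8 abs 64.1 [14.2 -0.   6.9]
10 81.7 r 15.3 abs 86.0 [15.2  0.   1.1]
11 89.7 r 15.2 abs 86.1 [15.1  0.   1. ]
12 97.7 r 15.2 abs 86.5 [15.2  0.   0.9]
13 97.8 r 14.9 abs 87.6 [14.9  0.   0.6]
14 115.8 r 16.1 abs 88.6 [16.1 -0.   0.4]
14 115.8 r 16.4 abs 145.3 [  9.3   0.  -13.5]
15 135.7 r 15.1 abs 146.9 [  8.3   0.  -12.7]
16 53.8 r 16.9 abs 26.8 [ 7.6 -0.  15.1]
16 53.8 r 16.5 abs 83.9 [16.4  0.   1.7]
```

Run:
```python
from h import *
im=cv2.imread("pics/w17.png");im4=cv2.imread("pics/w4.png")
cv2.imwrite("pics/tip.png",np.hstack([crop(im4,295,185,345,230,8),crop(im,295,185,345,230,8)]))
```

```text
(no output)
```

View pics/tip.png

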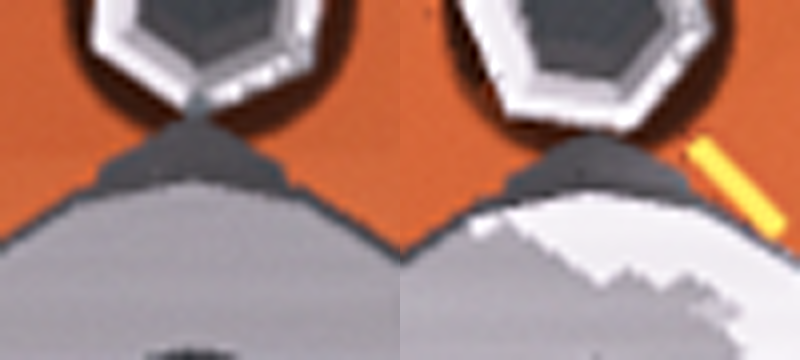

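Outside the socket the dot now reads about 253.5° from its start, against about 261.5° while the key was pressed. So easing back dragged the bolt back about 8°. I'll reinsert with the phase centred, retighten gently and withdraw from the middle of the backlash.

Request:
drive_tool(plan=[{"travel": [0, 1, 0], "turn": [0, -9, 0], "hand": 2}, {"travel": [0, 3, 0], "turn": [0, -17.5, 0], "hand": 2}, {"travel": [0, 5, 0], "turn": [0, -17.5, 0], "hand": 2}, {"travel": [0, 7, 0], "turn": [0, -17.5, 0], "hand": 2}, {"travel": [0, 8, 0], "turn": [0, -17.5, 0], "hand": 2}, {"travel": [0, 8.6, 0], "turn": [0, -17.5, 0], "hand": 2}, {"travel": [0, 9.2, 0], "turn": [0, -17.5, 0], "hand": 2}, {"travel": [0, 9.2, 0], "turn": [0, -17.5, 0], "hand": 2}])

```text
time_s: 27.5
position: [0.5734, 0.1924, 0.1478]
ee_rot: [0.653, 0.58, -0.21, -0.439]
wrist_force: [0.3, -0.4, -1.7]
grip_width: 0.0273
```

```bash
python3 -c "
from h import *
look(18,2)"
```

```text
t 27.5 pos [0.5734 0.1924 0.1478] q [-17.2  20.7 -16.9 127.5  91.5  20.2 -45. ] F [ 0.3 -0.4 -1.7] M [-0.08  0.83  0.  ] g 0.0273
[[0.238, 0.573, -0.785], [0.942, 0.06, 0.329], [0.236, -0.818, -0.525]]
TCP in socket-ish frame mm (x,along -n,z) [  0.7 -86.6   1.4] tilt/roll [-0.2 24.3  0.1]
Maxis 0.0357734219821116 [-0.11456122  0.83021659  0.02670645] j7 -0.037950011319480836
```

View pics/w18c.png

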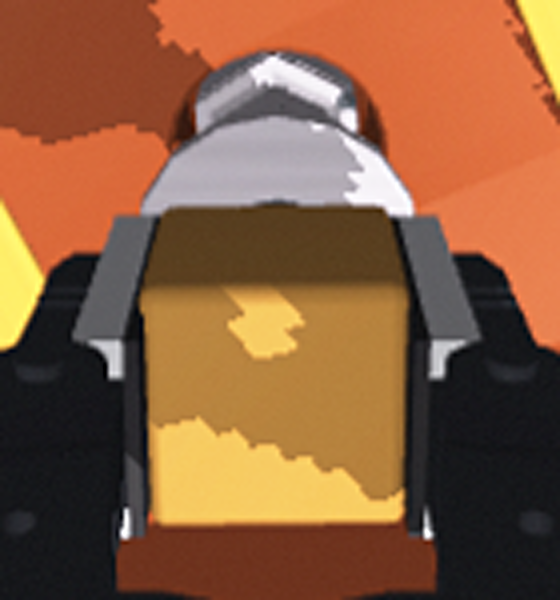

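Request:
drive_tool(plan=[{"travel": [0, 0.5, 0], "turn": [0, 0, 0], "hand": 2}, {"travel": [0, 1.0, 0], "turn": [0, 0, 0], "hand": 2}, {"travel": [0, 1.25, 0], "turn": [0, 0, 0], "hand": 2}, {"travel": [0, 1.25, 0], "turn": [0, 4, 0], "hand": 2}, {"travel": [0, 1.25, 0], "turn": [0, 8, 0], "hand": 2}, {"travel": [0, 1.25, 0], "turn": [0, 12, 0], "hand": 2}, {"travel": [0, 1.25, 0], "turn": [0, 16, 0], "hand": 2}, {"travel": [0, 1.25, 0], "turn": [0, 19, 0], "hand": 2}, {"travel": [0, 1.25, 0], "turn": [0, 19, 0], "hand": 2}])

```text
time_s: 28.78
position: [0.5807, 0.1932, 0.1381]
ee_rot: [0.678, 0.5, -0.1, -0.529]
wrist_force: [1.7, -0.1, -2.3]
grip_width: 0.0273
```

```bash
python3 -c "
from h import *
look(19,4)"
```

```text
t 28.77 pos [0.5807 0.1932 0.1381] q [-14.8  22.6 -19.3 126.8  94.5  21.3 -66.2] F [ 1.7 -0.1 -2.3] M [-0.08  0.77  0.03] g 0.0273
[[0.48, 0.573, -0.664], [0.784, 0.06, 0.618], [0.394, -0.817, -0.421]]
TCP in socket-ish frame mm (x,along -n,z) [  0.7 -74.4   1. ] tilt/roll [-0.2 43.3  0. ]
Maxis 0.058942245492722666 [-0.08457454  0.75138524  0.06990307] j7 -0.08888112584827468
```

View pics/w19c.png

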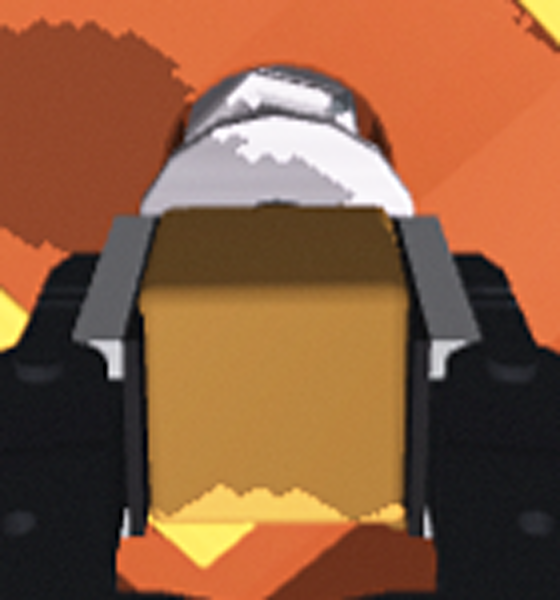

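```bash
cat >> h.py <<'E'
def absang(pts,k=4,off=(250,180)):
    o=arm.get_obs();c=cam("wrist");n=axis();B=sl(0)
    for q in pts:
        p=np.array(q)/k+np.array(off)-.4
        a,dd=ray(c,p);X=a+dd*((S-a)@n)/(dd@n);w=B.T@(X-S)*1000
        print(q,"r",np.hypot(w[0],w[2]).round(1),"abs",np.degrees(np.arctan2(w[0],w[2])).round(1))
E
python3 -c "
from h import *
absang([(247,75),(340,92)])"
```

```text
(247, 75) r 16.6 abs 23.9
(340, 92) r 16.2 abs 82.0
```

Request:
drive_tool(plan=[{"travel": [0, 0, 0], "turn": [0, 2, 0], "hand": 2}, {"travel": [0, 0, 0], "turn": [0, 4, 0], "hand": 2}, {"travel": [0, 0, 0], "turn": [0, 6, 0], "hand": 2}, {"travel": [0, 0, 0], "turn": [0, 6, 0], "hand": 2}])

```text
time_s: 29.52
position: [0.5806, 0.1932, 0.1382]
ee_rot: [0.683, 0.472, -0.064, -0.555]
wrist_force: [1.8, -0.6, -4.6]
grip_width: 0.027
```

```bash
python3 -c "
from h import *
look(20,4)"
```

```text
t 29.52 pos [0.5806 0.1932 0.1382] q [-14.2  22.7 -20.1 126.8  94.5  21.5 -72.1] F [ 1.8 -0.6 -4.6] M [-0.13  0.61  0.19] g 0.027
[[0.547, 0.573, -0.61], [0.715, 0.06, 0.697], [0.436, -0.817, -0.377]]
TCP in socket-ish frame mm (x,along -n,z) [  0.8 -74.6   1. ] tilt/roll [-0.2 49.4  0. ]
Maxis 0.2216244146944123 [-0.12633092  0.63891215  0.23092878] j7 -0.23295934544876218
```

View pics/w20c.png

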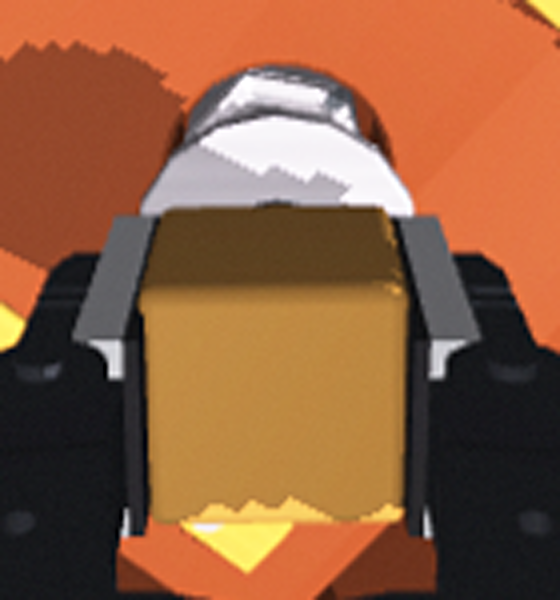

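Run:
```python
from h import *
absang([(240,80),(330,85)])
o=arm.get_obs();c=cam("wrist");Rt=R.from_quat(o["ee_rot"]).as_matrix()
Mct=c[1]@Rt; tct=c[1]@o["position"]+c[2]; n=axis();B=sl(0)
for nm,pos,roll,pts in [("w18",(.5734,.1924,.1478),24.3,[(272,57),(355,100),(197,95)])]:
    Rk=sl(roll);M=Mct@Rk.T;t=tct-M@np.array(pos)
    for q in pts:
        a,dd=ray((c[0],M,t),np.array(q)/4+[249.6,179.6]);X=a+dd*((S-a)@n)/(dd@n);w=B.T@(X-S)*1000
        print(nm,q,np.hypot(w[0],w[2]).round(1),np.degrees(np.arctan2(w[0],w[2])).round(1))
```

```text
(240, 80) r 16.2 abs 24.8
(330, 85) r 16.2 abs 80.7
w18 (272, 57) 16.4 20.3
w18 (355, 100) 16.1 82.9
w18 (197, 95) 17.3 -33.1
```

Run:
```python
from h import *
n=axis();B=sl(0)
def A(f,p):
    d=np.load(f);c=(d["K"],d["M"],d["t"]);a,dd=ray(c,p);X=a+dd*((S-a)@n)/(dd@n);w=B.T@(X-S)*1000
    return w.round(1),np.hypot(w[0],w[2]).round(1),np.degrees(np.arctan2(w[0]-0,w[2]-.3)).round(1)
for q in [(410,140),(420,115),(405,160)]: print("w17 dot",q,A("w17.npz",np.array(q)/14+[297.5,164.5]))
for q in [(205,95),(65,280),(150,475),(370,505),(503,325),(425,125)]: print("w17 corner",q,A("w17.npz",np.array(q)/14+[297.5,164.5]))
for q in [(298,425),(297,415)]: print("w4 dot",A("w4.npz",np.array(q)/10+[289.55,154.55]))
```

```text
w17 dot (410, 140) (array([14.8, -0. ,  3.3]), np.float64(15.2), np.float64(78.5))
w17 dot (420, 115) (array([16.6,  0. ,  4.2]), np.float64(17.1), np.float64(76.7))
w17 dot (405, 160) (array([13.6, -0. ,  2.5]), np.float64(13.8), np.float64(80.9))
w17 corner (205, 95) (array([ 5.9,  0. , 15.8]), np.float64(16.8), np.float64(21.0))
w17 corner (65, 280) (array([-10.9,  -0. ,  12.5]), np.float64(16.6), np.float64(-42.0))
w17 corner (150, 475) (array([-16.3,  -0. ,  -2.7]), np.float64(16.5), np.float64(-100.4))
w17 corner (370, 505) (array([ -5.6,   0. , -15.4]), np.float64(16.4), np.float64(-160.2))
w17 corner (503, 325) (array([ 10.8,  -0. , -11.6]), np.float64(15.9), np.float64(137.8))
w17 corner (425, 125) (array([16.4,  0. ,  3.4]), np.float64(16.7), np.float64(79.2))
w4 dot (array([ -1.4,  -0. , -14.1]), np.float64(14.1), np.float64(-174.3))
w4 dot (array([ -1.5,  -0. , -13. ]), np.float64(13.1), np.float64(-173.5))
```

Request:
drive_tool(plan=[{"travel": [0, 0, 0], "turn": [0, -4, 0], "hand": 2}, {"travel": [0, 0, 0], "turn": [0, -8, 0], "hand": 2}, {"travel": [0, 0, 0], "turn": [0, -12, 0], "hand": 2}, {"travel": [0, 0, 0], "turn": [0, -16, 0], "hand": 2}, {"travel": [0, 0, 0], "turn": [0, -18, 0], "hand": 2}, {"travel": [0, 0, 0], "turn": [0, -18, 0], "hand": 2}])

```text
time_s: 30.52
position: [0.5804, 0.1933, 0.1382]
ee_rot: [0.664, 0.553, -0.17, -0.474]
wrist_force: [-0.7, 0.2, -2.2]
grip_width: 0.0269
```

```bash
python3 -c "
from h import *
look(21,4)"
```

```text
t 30.52 pos [0.5804 0.1933 0.1382] q [-16.   22.4 -17.9 126.9  94.6  20.7 -54.6] F [-0.7  0.2 -2.2] M [-0.13  0.84  0.02] g 0.0269
[[0.332, 0.573, -0.749], [0.895, 0.06, 0.442], [0.299, -0.817, -0.493]]
TCP in socket-ish frame mm (x,along -n,z) [  0.8 -74.7   1.1] tilt/roll [-0.2 31.4  0.1]
Maxis -0.016453169922148337 [-0.06913896  0.86245243 -0.00299373] j7 0.015428777624038048
```

View pics/w21c.png

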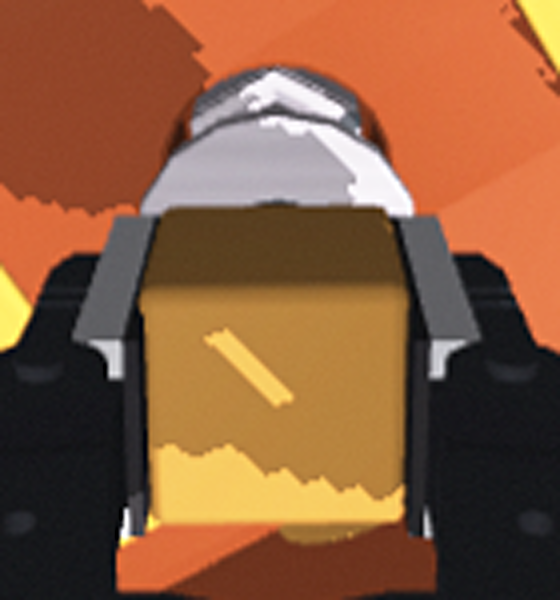

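Torque is back to zero in mid-backlash. Withdrawing straight out.

Request:
drive_tool(plan=[{"travel": [0, -0.5, 0], "turn": [0, 0, 0], "hand": 2}, {"travel": [0, -1.1, 0], "turn": [0, 0, 0], "hand": 2}, {"travel": [0, -1.8, 0], "turn": [0, 0, 0], "hand": 2}, {"travel": [0, -2.6, 0], "turn": [0, 0, 0], "hand": 2}, {"travel": [0, -4, 0], "turn": [0, 0, 0], "hand": 2}, {"travel": [0, -7, 0], "turn": [0, 0, 0], "hand": 2}, {"travel": [0, -10.5, 0], "turn": [0, 0, 0], "hand": 2}, {"travel": [0, -10.5, 0], "turn": [0, 0, 0], "hand": 2}])

```text
time_s: 31.78
position: [0.5202, 0.1874, 0.2265]
ee_rot: [0.664, 0.554, -0.168, -0.473]
wrist_force: [0.1, -0.1, -2.6]
grip_width: 0.0267
```

Run:
```python
from h import *
absang([])
o=st();soc(o)
c=cam("wrist");im=arm.capture("wrist")[:,:,::-1];cv2.imwrite("pics/w22.png",im);np.savez("w22.npz",K=c[0],M=c[1],t=c[2])
cv2.imwrite("pics/w22z.png",crop(im,298,163,340,205,14))
```

```text
t 31.77 pos [0.5202 0.1874 0.2265] q [-15.9   8.1 -20.7 130.2  63.5  21.8 -26.9] F [ 0.1 -0.1 -2.6] M [-0.11  0.78  0.03] g 0.0267
[[0.33, 0.577, -0.748], [0.895, 0.062, 0.442], [0.301, -0.815, -0.496]]
TCP in socket-ish frame mm (x,along -n,z) [ 1.500e+00 -1.817e+02  1.000e-01] tilt/roll [-0.4 31.4 -0.1]
```

View pics/w22z.png

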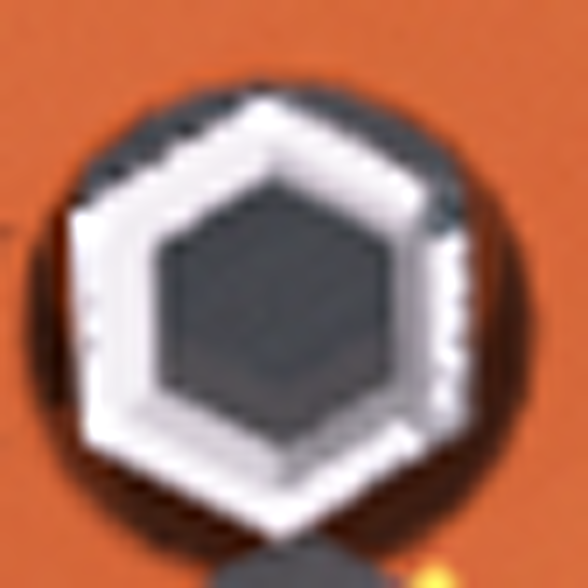

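Run:
```python
from h import *
n=axis();B=sl(0)
def A(f,Q,s,off):
    d=np.load(f);c=(d["K"],d["M"],d["t"]);W=[]
    for q in Q:
        a,dd=ray(c,np.array(q)/s+off);X=a+dd*((S-a)@n)/(dd@n);W.append(B.T@(X-S)*1000)
    W=np.array(W);C=W.mean(0);w=W-C;an=np.degrees(np.arctan2(w[:,0],w[:,2]));print(C.round(1),np.hypot(w[:,0],w[:,2]).round(1),an.round(1),"mod60",(np.degrees(np.angle(np.exp(6j*np.radians(an)).mean()))/6).round(2))
A("w22.npz",[(265,98),(455,205),(468,425),(280,537),(90,437),(72,212)],14,[297.5,162.5])
A("w22.npz",[(275,178),(390,240),(392,380),(283,445),(160,375),(160,240)],14,[297.5,162.5])
A("w17.npz",[(205,95),(65,280),(150,475),(370,505),(503,325),(425,125)],14,[297.5,164.5])
A("w4.npz",[(325,133),(455,225),(440,380),(298,440),(168,362),(180,200)],10,[289.55,154.55])
A("w4.npz",[(320,193),(400,240),(388,345),(300,388),(222,332),(232,238)],10,[289.55,154.55])
```

```text
[-0.3 -0.   0.4] [16.6 16.  16.6 16.6 16.2 16.7] [  29.8   88.6  150.  -150.7  -91.8  -29.5] mod60 29.38
[ 0.4 -0.   0.9] [ 9.9  9.9 10.  10.3  9.9 10.1] [  30.7   89.   153.1 -151.2  -88.2  -27. ] mod60 -28.91
[0.  0.  0.3] [16.5 16.4 16.6 16.7 16.1 16.6] [  20.9  -42.2 -100.4 -160.1  138.    79.3] mod60 19.25
[-0.  -0.   0.2] [16.5 16.3 16.4 15.9 16.6 16.4] [   5.2   65.1  125.3 -174.9 -116.6  -54.4] mod60 4.95
[-0.1 -0.   0.3] [10.1 10.6  9.9 10.5 10.2  9.7] [   5.8   60.7  126.2 -173.9 -115.8  -55.8] mod60 4.55
```

The bolt dot now sits at 89.4°, so the bolt has turned 264.5° (4.62 rad) from its start, which is at least 4.6 rad whatever the start was. Tightening is done. Next I'll carry the key upright to its stand.

Run:
```python
from h import *
x=R.from_quat(arm.get_obs()["ee_rot"]).as_matrix()[:,0]
o=arm.get_obs();R0=R.from_quat(o["ee_rot"]).as_matrix()
# minimal rotation to bring tool y to down
y=R0[:,1];ax=np.cross(y,[0,0,-1]);ang=np.arcsin(np.linalg.norm(ax));Rm=R.from_rotvec(ax/np.linalg.norm(ax)*ang).as_matrix()@R0
yaw=np.degrees(np.arctan2(Rm[1,0],Rm[0,0]));print("yaw",yaw)
print(rel((.48,.16,.30),Rm));print(rel((.48,.05,.30),down(yaw-20)))
```

```text
yaw 64.81596304892476
(array([-1.52, -8.6 , -1.86]), array([30.2, -0. , 18.3]))
(array([-11.36,  -9.26,  -6.73]), array([26.7, 19.4, 23.4]))
```

Request:
drive_tool(plan=[{"travel": [0, -5, 0], "turn": [0, 0, 0], "hand": 2}, {"travel": [-0.5, -8, -0.6], "turn": [8, 0, 4.9], "hand": 2}, {"travel": [-1, -8.6, -1.2], "turn": [16, 0, 9.7], "hand": 2}, {"travel": [-1.5, -8.6, -1.9], "turn": [23, 0, 14], "hand": 2}, {"travel": [-1.5, -8.6, -1.9], "turn": [30.2, 0, 18.3], "hand": 2}, {"travel": [-1.5, -8.6, -1.9], "turn": [30.2, 0, 18.3], "hand": 2}])

```text
time_s: 32.58
position: [0.4827, 0.1588, 0.2977]
ee_rot: [0.598, 0.376, -0.379, -0.598]
wrist_force: [0.7, -0.3, -1.5]
grip_width: 0.0269
```

Run:
```python
from h import *
st();print(rel((.4718,-.197,.28),down(20)));print(rel((.48,0.,.28),down(40)))
```

```text
t 32.58 pos [0.4827 0.1588 0.2977] q [ -7.4  10.7 -20.3 107.5   4.2  62.8  35.3] F [ 0.7 -0.3 -1.5] M [ 0.01  0.01 -0.  ] g 0.0269
[[0.429, -0.004, -0.903], [0.903, -0.002, 0.429], [-0.004, -1.0, 0.002]]
(array([-32.6 ,   1.86, -14.27]), array([-0. , 44.6, -0.3]))
(array([-14.45,   1.81,  -6.57]), array([-0.1, 24.6, -0.2]))
```

Request:
drive_tool(plan=[{"travel": [-5, 0.5, -2.3], "turn": [0, 8, 0], "hand": 2}, {"travel": [-10, 1, -4.5], "turn": [0, 16, 0], "hand": 2}, {"travel": [-15, 1, -6.8], "turn": [0, 24, 0], "hand": 2}, {"travel": [-20, 1, -8.9], "turn": [0, 32, 0], "hand": 2}, {"travel": [-25, 1.5, -11], "turn": [0, 40, 0], "hand": 2}, {"travel": [-29, 1.9, -12.8], "turn": [0, 44.6, -0.3], "hand": 2}, {"travel": [-32.6, 1.9, -14.3], "turn": [0, 44.6, -0.3], "hand": 2}, {"travel": [-32.6, 1.9, -14.3], "turn": [0, 44.6, -0.3], "hand": 2}, {"travel": [-32.6, 1.9, -14.3], "turn": [0, 44.6, -0.3], "hand": 2}])

```text
time_s: 33.7
position: [0.4704, -0.1951, 0.2796]
ee_rot: [-0.695, -0.125, 0.124, 0.697]
wrist_force: [-0.5, 0.1, -2.2]
grip_width: 0.0268
```

Run:
```python
from h import *
o=st();Rt=R.from_quat(o["ee_rot"]).as_matrix()
c=cam("wrist");im=arm.capture("wrist")[:,:,::-1];cv2.imwrite("pics/w23.png",im)
cs=cam("scene");im2=arm.capture("scene")[:,:,::-1];cv2.imwrite("pics/s23.png",im2)
a=crop(im,275,160,365,250,6)[:480];p=proj(cs,o["position"])[0];x,y=int(p[0])-35,int(p[1])-35
b=crop(im2,x,y,x+60,y+120,4)
cv2.imwrite("pics/c23.png",np.hstack([a,b]));print(x,y)
for k,v in dict(tip=(0,.094,0),corner=(0,.094,.0098),fl=(0,.039,.02)).items(): 
  X=o["position"]+Rt@np.array(v);print(k,(proj(c,X)-[274.6,159.6])*6,(proj(cs,X)-[x-.4,y-.4])*4)
X=[.4718,-.197,.075];print("hole",(proj(c,X)-[274.6,159.6])*6,(proj(cs,X)-[x-.4,y-.4])*4)
```

```text
t 33.7 pos [ 0.4704 -0.1951  0.2796] q [ 16.1  10.4  -0.6 109.9  -0.   59.7  35.8] F [-0.5  0.1 -2.2] M [-0.01  0.   -0.03] g 0.0268
[[0.938, 0.001, -0.346], [0.346, 0.002, 0.938], [0.002, -1.0, 0.002]]
263 65
tip [[268.42791464 305.83596309]] [[147.91842158 293.14845302]]
corner [[268.47787334 229.70508214]] [[162.29345178 296.88242264]]
fl [[269.66228502 272.93773462]] [[176.37636694 214.45871633]]
hole [[269.00963513 144.10950419]] [[147.45592613 451.41212843]]
```

View pics/c23.png

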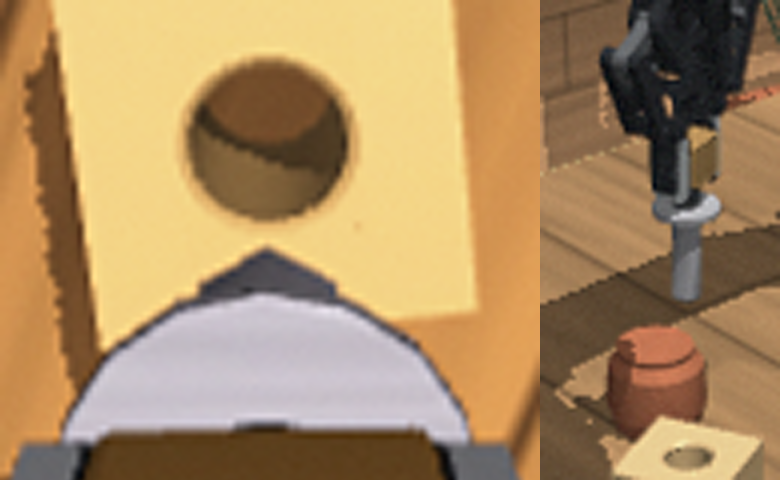

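Hole centre at crop (268,138) matches the prediction within 1 px. The key sits about 2.4 mm toward -z in the pads and isn't tilted. I'll correct for that and lower it.

Request:
drive_tool(plan=[{"travel": [0.1, 3, 0.05], "turn": [0, 0, 0], "hand": 2}, {"travel": [0.1, 6, 0.05], "turn": [0, 0, 0], "hand": 2}, {"travel": [0.1, 8.5, 0.05], "turn": [0, 0, 0], "hand": 2}, {"travel": [0.1, 11, 0.05], "turn": [0, 0, 0], "hand": 2}, {"travel": [0.1, 13, 0.05], "turn": [0, 0, 0], "hand": 2}, {"travel": [0.1, 15, 0.05], "turn": [0, 0, 0], "hand": 2}, {"travel": [0.1, 15.6, 0.05], "turn": [0, 0, 0], "hand": 2}, {"travel": [0.1, 15.6, 0.05], "turn": [0, 0, 0], "hand": 2}])

```text
time_s: 34.8
position: [0.4722, -0.1941, 0.1245]
ee_rot: [-0.695, -0.125, 0.124, 0.697]
wrist_force: [0.2, -0.1, -1.6]
grip_width: 0.0268
```

Run:
```python
from h import *
o=st();im=arm.capture("wrist")[:,:,::-1];im2=arm.capture("scene")[:,:,::-1]
cv2.imwrite("pics/c24.png",np.hstack([crop(im,230,170,410,330,3)[:480],crop(im2,270,110,330,230,4)]))
```

```text
t 34.8 pos [ 0.4722 -0.1941  0.1245] q [ 16.2  22.1  -0.9 118.    0.3  39.9  35.4] F [ 0.2 -0.1 -1.6] M [ 0.01 -0.02 -0.02] g 0.0268
[[0.938, 0.002, -0.347], [0.347, 0.003, 0.938], [0.003, -1.0, 0.002]]
```

View pics/c24.png

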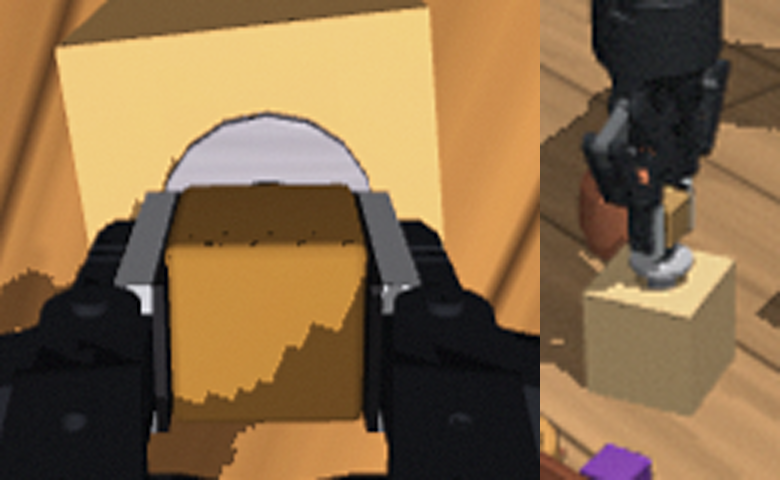

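Request:
drive_tool(plan=[{"travel": [0, 0.4, 0], "turn": [0, 0, 0], "hand": 2}, {"travel": [0, 0.7, 0], "turn": [0, 0, 0], "hand": 2}, {"travel": [0, 0.9, 0], "turn": [0, 0, 0], "hand": 2}, {"travel": [0, 0.9, 0], "turn": [0, 0, 0], "hand": 2}])

```text
time_s: 35.4
position: [0.4719, -0.1947, 0.1153]
ee_rot: [-0.695, -0.125, 0.123, 0.697]
wrist_force: [-0.5, 0.8, -2.2]
grip_width: 0.0271
```

Run:
```python
from h import *
o=st();im2=arm.capture("scene")[:,:,::-1]
cv2.imwrite("pics/c25.png",crop(im2,270,110,330,230,5))
```

```text
t 35.4 pos [ 0.4719 -0.1947  0.1153] q [ 16.3  22.9  -0.9 118.3   0.3  38.7  35.4] F [-0.5  0.8 -2.2] M [-0.06  0.01 -0.01] g 0.0271
[[0.938, 0.001, -0.345], [0.345, 0.003, 0.938], [0.002, -1.0, 0.002]]
```

View pics/c25.png

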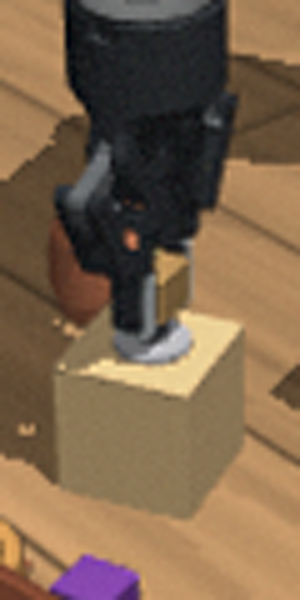

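Nearly down, with only the key's own weight on the wrist. A last 2 mm, then release and retreat upward.

Request:
drive_tool(plan=[{"travel": [0, 0.1, 0], "turn": [0, 0, 0], "hand": 2}, {"travel": [0, 0.2, 0], "turn": [0, 0, 0], "hand": 2}, {"travel": [0, 0.2, 0], "turn": [0, 0, 0], "hand": 4}, {"travel": [0, 0.2, 0], "turn": [0, 0, 0], "hand": 7}, {"travel": [0, 0.2, 0], "turn": [0, 0, 0], "hand": 7}, {"travel": [0, 0.2, 0], "turn": [0, 0, 0], "hand": 7}, {"travel": [0, 0, 0], "turn": [0, 0, 0], "hand": 7}, {"travel": [0, -3, 0], "turn": [0, 0, 0], "hand": 7}, {"travel": [0, -7, 0], "turn": [0, 0, 0], "hand": 7}, {"travel": [0, -13, 0], "turn": [0, 0, 0], "hand": 7}])

```text
time_s: 36.7
position: [0.4707, -0.1947, 0.2457]
ee_rot: [-0.695, -0.124, 0.124, 0.697]
wrist_force: [0.7, 0.1, 0.0]
grip_width: 0.0698
```

Run:
```python
from h import *
o=st();c=cam("wrist");im=arm.capture("wrist")[:,:,::-1];im2=arm.capture("scene")[:,:,::-1];cv2.imwrite("pics/t26.png",arm.capture("top")[:,:,::-1])
cv2.imwrite("pics/c26.png",np.hstack([crop(im,260,140,380,260,4),crop(im2,270,110,330,230,4)]))
for z in (.122,.08): print((proj(c,[.4716,-.1967,z])-[259.6,139.6])*4)
```

```text
t 36.7 pos [ 0.4707 -0.1947  0.2457] q [ 1.610e+01  1.250e+01 -6.000e-01  1.121e+02 -1.000e-01  5.550e+01
  3.580e+01] F [0.7 0.1 0. ] M [-0.05 -0.1  -0.03] g 0.0698
[[0.938, -0.001, -0.346], [0.346, 0.004, 0.938], [-0.0, -1.0, 0.004]]
[[239.58361912 255.05857603]]
[[239.18264204 209.67653871]]
```

View pics/c26.png

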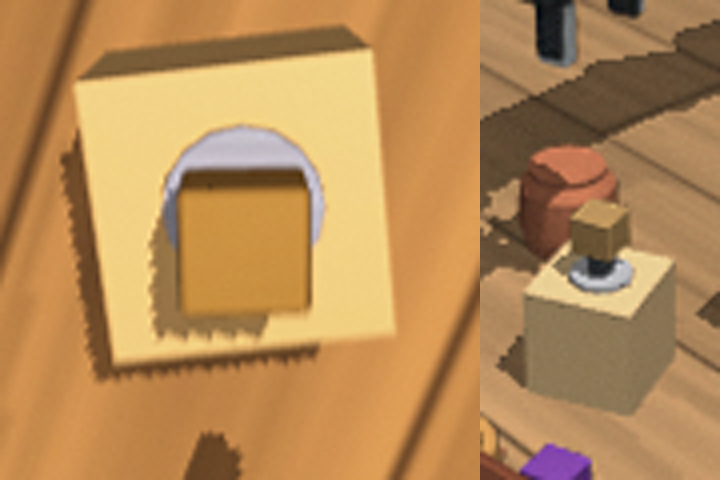

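View pics/t26.png

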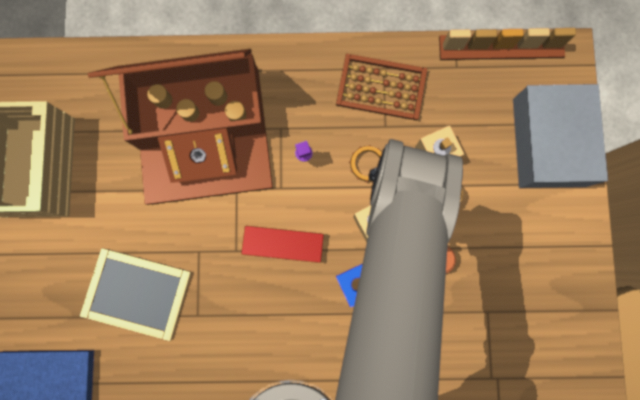

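The key hangs upright with its flange on the stand, the gripper is clear, and the other goods are where they were. Handing in.

```bash
python3 -c "
from workcell import arm
print(arm.sign_off())"
```

```text
the job is handed in; nothing more can be done
None
```

I tightened the bolt to what felt like its stop with the large key, hung the key back in its stand and handed the job in; no verdict was reported.

**Tightening:** I put the key about 19 mm into the socket and turned it clockwise, letting go and taking a fresh grip twice. The torque then rose to about 0.22 N·m, above the bolt's drag of about 0.12, and the bolt stopped moving.

**A check that failed:** After my first withdrawal the bolt's mark read about 254° of turn, against about 262° while the key was still pressed in. Some of the turn had been lost. The key had also turned on in the socket by more than its backlash at the stop, apparently slipping past a corner.

**Correction:** I put the key back in, tightened to the stop again and withdrew it from the middle of the backlash with no torque on it. The mark then read 264.5° ± 1.5°, about 4.6 rad from the start. That is above the 4.55 limit, though by as little as 0.04 rad if the bolt started at zero.

**Last checks:**
- The large key hangs upright in its own stand with its flange flat on the top.
- The gripper is open and about 13 cm above the key.
- The tin and the small key look unmoved in the top view. The arm hid the cups and part of the bangle and pot there, and the pot looked in place in the scene view.
- About 37 s of the 72 s were used.

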